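# Bring the red-lidded jar to the front of the condiment carousel

### The job

Turn the condiment carousel by pushing the knobs on its rim with the fingers, steadily and without whirling it, until the jar with the red lid stands at the front, centred in line with the yellow pointer tongue. Do not touch or lift any jar: all five must ride round standing on the disc, and the mug, bowl, pepper mill and spoon on the table stay where they are. Then take the hand away, leaving the carousel at rest.

Things in the scene. Friction and masses are not known exactly. Their poses are not given: they have to be found in the camera images.
- foot: Fixed black round foot of the condiment carousel (170 mm across, 18 mm high), bolted to the table; origin on the turning axis at table height, z up. Its own -x axis is 'the front': the yellow pointer tongue points that way, roughly towards the robot. The wooden disc above it is 274 mm across, its underside 20 mm and its flat top 34 mm above the table; nothing but friction holds the jars on it. Six knobs stand on the disc's rim, 60 degrees apart.
- front_mark (a point): On the flat yellow pointer tongue (36 mm wide, 6 mm thick, lying on the table) that sticks out from under the disc at the front, 160 mm from the turning axis, ending in a point 198 mm from it. It is fixed to the foot and does not turn.
- carousel (a joint): Angle of the disc about its upright axis, rad, positive anticlockwise from above; at 0 knob0 stands over the pointer. Turns freely both ways (more than two whole turns each way) against a light steady drag of 0.1 N m (under 1 N at a knob), has no detents and stays where it is left; it coasts a little if pushed fast.
- knob0 (a point): Centre of the top of one of the six identical dark steel rim knobs: upright round pegs 14 mm in diameter, rising 30 mm from the disc's top (tops 64 mm above the table), centred 125 mm from the axis. The other five stand at every 60 degrees round the rim from this one and turn with the disc.
- jar_red: Loose condiment jar, 48 mm across, 66 mm high, about 160 g (varies by 40 percent either way): bright red lid on a white stoneware pot, the one wanted at the front. Stands on the disc about 74 mm (up to 80) from the axis; five jars, roughly evenly spaced, in an order that changes. Origin: centre of its underside; z up. At least 20 mm lie between the jars and the knobs' centres.
- jar_black: Loose condiment jar, 48 mm across, 66 mm high, about 160 g (varies by 40 percent either way): black lid, white body (starts near the front). Stands on the disc about 74 mm (up to 80) from the axis; five jars, roughly evenly spaced, in an order that changes. Origin: centre of its underside; z up. At least 20 mm lie between the jars and the knobs' centres.
- jar_blue: Loose condiment jar, 48 mm across, 66 mm high, about 160 g (varies by 40 percent either way): blue lid, white body. Stands on the disc about 74 mm (up to 80) from the axis; five jars, roughly evenly spaced, in an order that changes. Origin: centre of its underside; z up. At least 20 mm lie between the jars and the knobs' centres.
- jar_green: Loose condiment jar, 48 mm across, 66 mm high, about 160 g (varies by 40 percent either way): green lid, white body. Stands on the disc about 74 mm (up to 80) from the axis; five jars, roughly evenly spaced, in an order that changes. Origin: centre of its underside; z up. At least 20 mm lie between the jars and the knobs' centres.
- jar_white: Loose condiment jar, 48 mm across, 66 mm high, about 160 g (varies by 40 percent either way): white lid on a terracotta body. Stands on the disc about 74 mm (up to 80) from the axis; five jars, roughly evenly spaced, in an order that changes. Origin: centre of its underside; z up. At least 20 mm lie between the jars and the knobs' centres.
- mug: Loose blue mug, 80 mm across, 90 mm high, with a handle, on the table to the left of the carousel; leave alone. Origin: centre of its underside.
- bowl: Loose terracotta bowl, 140 mm across, 60 mm high, on the table to the right of the carousel; leave alone. Origin: centre of its underside.
- mill: Loose dark wooden pepper mill, 54 mm across, 125 mm high, on the table to the left; leave alone. Origin: centre of its underside.
- spoon: Loose spoon lying on the table to the right; leave alone. Origin: on its underside, near the middle of its length.
Things that resemble listed ones, but are neither listed nor needed, are in the scene too. What is shaped like the jar_blue but pink or purple is not meant.

How it is judged:
By the outcome, as a careful person would: the job done as asked, in the order asked, and still so for the second after the job is handed in, with the robot touching nothing.
It also fails if it takes over 64 s, if anything falls off the work surface, if the arm or the gripper's body presses on something with over 40 N, if the wrist force passes 120 N, or if a joint passes its speed limit or range.

### The arm

A 6-joint arm with a two-finger parallel gripper is mounted at the origin on the work surface. World frame = base frame: x ahead of the robot, y to its left, z up, the work surface at z = 0. Lengths are in m, angles in degrees, forces in N, time in s.
With the tool pointing down it reaches from about 0.35 to 0.725 m from the base axis. Payload 6 kg.
Tool frame: the origin (TCP) lies midway between the tips of the shut fingers; the grasp point (between the pads) lies 19 mm behind it; z points along the fingers, y is the line along which they close (so a half turn about z gives the same grasp; the last joint's range is limited). The gripper opens to 85 mm and grips with 20 to 120 N. Pads are 22 mm wide; open, the fingers measure 114 mm over their backs; the gripper's body (76 mm by 85 mm) begins 54 mm behind the grasp point. The pads swing forward as they close: fully open they stand 13 mm farther back than shut.
Start: joints at [84.494, 2.303, 4.859, 0, -92.561, -19.12], TCP at [0.25, 0.545, 0.206] pointing down, gripper open.
Joint ranges: [-146.85, 146.85], [-73.84, 115.35], [-62.03, 85.46], [-188.31, 113.3], [-161.28, -10.13], [-171.36, 171.36]. Speed limits (degrees/s): [147.25, 147.25, 172.46, 180, 180, 180].

### API

Orientations are given as a 3x3 rotation matrix whose columns are the frame's x, y, z axes.
In Python, from rig import * gives the robot as it stands.
- The arm moves only by the tool servo_tool, never from a script. Its argument "rows" is a list of rows, each a list of 7 numbers: the shift along the tool's x, y, z in m, then the turn, a rotation vector about the tool's x, y, z in rad, then the opening, from 0 (shut) to 1 (fully open). A call has 1 to 5 rows; each row shifts and turns the commanded pose from where the row before left it, along the tool's axes as they then stand; what a row does not reach is not made up. A row lasts 1/12 s, in which the tool goes at most 41.7 mm and 7.16 degrees, less where a joint would pass 70% of its speed; a pose out of reach is approached as far as the arm can. A call with a gripper value outside its range is refused whole. The fingers move at their own pace and stop on an object; "grip_force" is the grip in N (left out, the last holds). Time passes only in rows, so rows that do not move let the fingers close. It gives the time, the measured TCP pose, the force, the opening and the grip force at its end, in the units of the state.
- state(): the state, without advancing time (a new reading comes with each control period).
- get_image(name): name is "scene" or "top" or "wrist"; returns the picture (480x640x3 uint8, red, green, blue); there is no depth.
- get_calibration(name): a dict with "fx", "fy", "cx", "cy" (pixels), "R" (3x3) and "t" (3): a world point X has camera coordinates R X + t. Camera axes: x right, y down, z forward; pixel columns grow to the right and rows downward; lengths in m; the calibration is good to about 2 mm. A picture is of the moment at which its call begins: read the wrist's pose just before it. get_calibration takes no time and is no camera call; for the wrist camera it gives the pose at the moment of the call.
- hand_in(): hands the job in; it is judged then, once.
The state is a dict: "time_s": time; "q": joint angles; "qd": joint speeds; "tau": joint torques, N m; "tcp_pos": TCP position; "tcp_rot": TCP orientation; "force": force on the tool from outside, world axes, zero at the start; "moment": the same for the moment, N m; "gripper_width": finger opening in m; "finger_force": force on a finger pad.
Only numpy, scipy, OpenCV 4.12 (cv2) and the standard library are available. Lean on these libraries where they do the work, as an engineer would, in place of code of your own. Each camera call takes 0.05 s, during which the arm holds its last target. There are 200 camera calls.

## Working session

There is one attempt and no reset: what is moved stays moved. The work goes in short steps, Python scripts to look and compute and a tool call to move; the robot and the scene stay as the last step left them, time stands still between calls to the robot, and variables do not carry over. Pictures are saved under pics/ and viewed, at most 10 in all, crops included, and the job is handed in when it is done.

Besides the shell and the picture viewer there is one more tool, called after "Call:" in YAML: its name, and indented under it one key for each argument. servo_tool: Moves the arm, as the interface text tells. Its arguments: {"type":"object","properties":{"rows":{"type":"array","items":{"type":"array","items":{"type":"number"}}},"grip_force":{"type":"number"}},"required":["rows"]}

```bash
mkdir -p pics; cat > h.py <<'E'
from rig import *
import numpy as np, cv2
def snap(n,f):
    im=get_image(n); cv2.imwrite('pics/'+f,im[:,:,::-1]); return im
def ray(n,uv,z,c=None):
    c=c or get_calibration(n); R=np.array(c['R']);t=np.array(c['t'])
    d=R.T@np.array([(uv[0]-c['cx'])/c['fx'],(uv[1]-c['cy'])/c['fy'],1]); o=-R.T@t
    return o+d*(z-o[2])/d[2]
E
python3 - <<'E'
from h import *
snap('top','top0.png');snap('scene','scene0.png')
s=state();print(s['time_s'],s['tcp_pos'],np.round(s['tcp_rot'],3))
for n in('top','scene'):
    c=get_calibration(n);print(n,-np.array(c['R']).T@c['t'],np.round(c['R'],2),c['fx'])
E
```

```text
0.1 [0.24981481 0.54515348 0.20487058] [[ 0.909 -0.417 -0.001]
 [-0.417 -0.909 -0.002]
 [ 0.     0.002 -1.   ]]
top [0.33546473 0.00678326 1.27062795] [[ 0.02 -1.    0.  ]
 [-0.98 -0.02 -0.18]
 [ 0.18  0.   -0.98]] 511.780976821922
scene [ 1.01517124 -0.70821881  1.26916542] [[ 0.85  0.53 -0.02]
 [ 0.43 -0.7  -0.57]
 [-0.31  0.48 -0.82]] 553.2028438274574
```

View pics/top0.png

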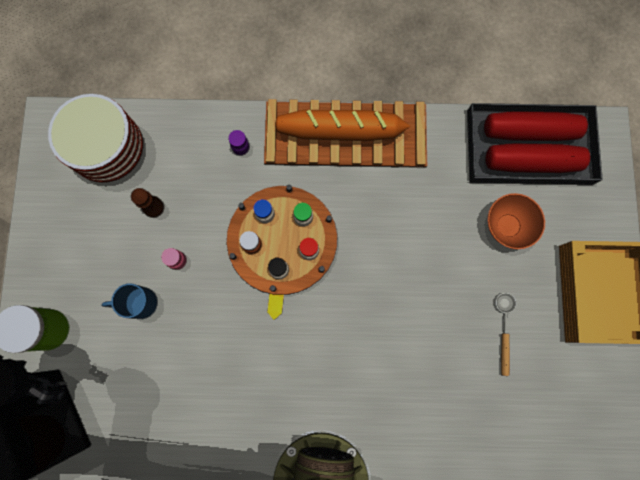

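View pics/scene0.png

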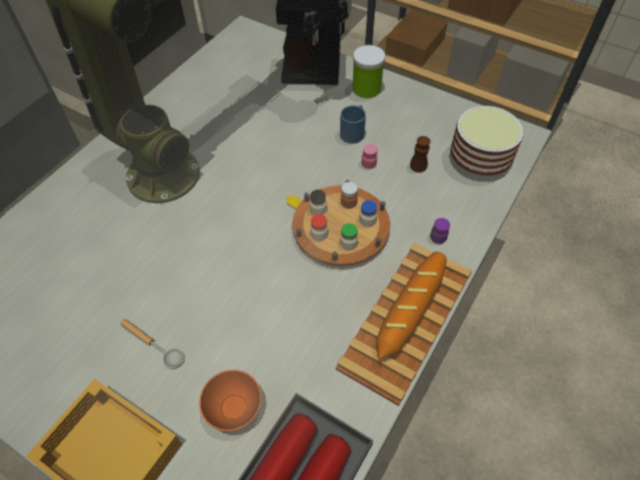

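```bash
cat >> h.py <<'E'
def blob(im,lo,hi,box,amin=15):
    """centroids of HSV-masked blobs within box (u0,v0,u1,v1)"""
    u0,v0,u1,v1=box
    hsv=cv2.cvtColor(im,cv2.COLOR_RGB2HSV)[v0:v1,u0:u1]
    n,_,st,ce=cv2.connectedComponentsWithStats(cv2.inRange(hsv,lo,hi))
    return sorted([(int(st[i,4]),np.round(ce[i]+[u0,v0],1)) for i in range(1,n) if st[i,4]>=amin],key=lambda a:-a[0])
E
python3 - <<'E'
from h import *
im=cv2.imread('pics/top0.png')[:,:,::-1].copy()
B=(215,175,350,330)
c=get_calibration('top')
y=blob(im,(22,150,80),(35,255,255),(255,285,300,330));print('yellow',y[:2])
w=lambda a,z:np.round(ray('top',a,z,c)[:2],4)
R=blob(im,(0,190,120),(4,255,255),B)[:3]+blob(im,(174,190,100),(180,255,255),B)[:3];print('red',R)
G=blob(im,(50,120,50),(75,255,255),B)[:1];Bl=blob(im,(100,120,50),(125,255,255),B)[:1]
k=blob(im,(0,0,0),(180,255,75),B,8);print('dark',k)
for a,p in k: print('dark',p,w(p,.064))
print('red',[w(p,.066) for a,p in R],'green',[w(p,.066) for a,p in G],'blue',[w(p,.066) for a,p in Bl])
print('yel tip/centroid',w(y[0][1],.006))
# disc outline
h=cv2.cvtColor(im,cv2.COLOR_RGB2HSV);m=cv2.inRange(h,(5,90,60),(22,255,255));z=np.zeros_like(m);z[175:305,215:350]=m[175:305,215:350]
cs=max(cv2.findContours(z,0,1)[0],key=cv2.contourArea);e=cv2.fitEllipse(cv2.convexHull(cs));print(e,w(e[0],.034))
crop=im[175:330,215:350];cv2.imwrite('pics/crop0.png',cv2.resize(crop,None,fx=3.8,fy=3.8,interpolation=2)[:,:,::-1])
for n,p in dict(mug=(133,301),mill=(150,207),pink=(174,259),purple=(239,143)).items():print(n,w(p,.05))
E
```

```text
yellow [(306, array([274.9, 305. ]))]
red [(240, array([308.2, 246.4]))]
dark [(272, array([277. , 266.7])), (60, array([253.3, 249.6])), (47, array([301.2, 222.3])), (35, array([288.7, 188.6])), (32, array([241.5, 206.8])), (29, array([232.7, 256.6])), (26, array([328.5, 219.4])), (24, array([265.2, 220.5])), (22, array([263.1, 216.5])), (21, array([320.9, 269.5])), (18, array([272.9, 288.7]))]
dark [277.  266.7] [0.4946 0.1126]
dark [253.3 249.6] [0.5348 0.1705]
dark [301.2 222.3] [0.6035 0.0576]
dark [288.7 188.6] [0.6872 0.09  ]
dark [241.5 206.8] [0.6395 0.2032]
dark [232.7 256.6] [0.5171 0.2189]
dark [328.5 219.4] [ 0.6117 -0.0082]
dark [265.2 220.5] [0.6065 0.1446]
dark [263.1 216.5] [0.6163 0.15  ]
dark [320.9 269.5] [0.4896 0.0082]
dark [272.9 288.7] [0.4421 0.1206]
red [array([0.5444, 0.0394])] green [array([0.63  , 0.0557])] blue [array([0.6359, 0.1524])]
yel tip/centroid [0.4073 0.1198]
((281.4044189453125, 239.7767333984375), (108.5884780883789, 110.5694808959961), 70.98839569091797) [0.5654 0.1065]
mug [0.4087 0.453 ]
mill [0.6388 0.4298]
pink [0.511  0.3624]
purple [0.8077 0.219 ]
```

View pics/crop0.png

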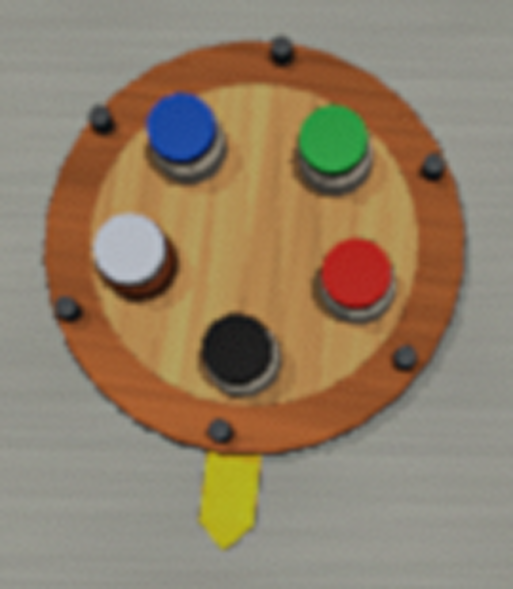

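The red-lidded jar is the only red lid on the disc, at (309,247) in the top view and about (357,273) in the crop. The other red things are the sausages in the tray at (535,140), which aren't jars, and the pink (174,259) and purple (239,143) decoys are off the disc. The red jar is about 78° anticlockwise of the pointer, so the disc has to turn clockwise. I'll straddle the knob at (321,269), which lies at 232.7°, with the fingers partly closed.

Call:
servo_tool:
  rows:
    - [0.022,0.0197,0,0,0,0,0.3]
    - [0.022,0.0197,0,0,0,0,0.3]
    - [0.022,0.0197,0,0,0,0,0.3]
    - [0.022,0.0197,0,0,0,0,0.3]
    - [0.022,0.0197,0,0,0,0,0.3]

```text
time_s: 0.52
tcp_pos: [0.3091, 0.4086, 0.2053]
tcp_rot: [[0.909, -0.416, -0.0], [-0.416, -0.909, -0.001], [-0.0, 0.001, -1.0]]
force: [0.8, 0.9, 0.4]
gripper_width: 0.0265
finger_force: 0.0
```

Call:
servo_tool:
  rows:
    - [0.022,0.0197,0,0,0,0,0.3]
    - [0.022,0.0197,0,0,0,0,0.3]
    - [0.022,0.0197,0,0,0,0,0.3]
    - [0.022,0.0197,0,0,0,0,0.3]
    - [0.022,0.0197,0,0,0,0,0.3]

```text
time_s: 0.93
tcp_pos: [0.368, 0.2732, 0.2055]
tcp_rot: [[0.909, -0.416, -0.0], [-0.416, -0.909, -0.0], [-0.0, 0.0, -1.0]]
force: [0.8, 0.5, 0.5]
gripper_width: 0.0258
finger_force: 0.0
```

Call:
servo_tool:
  rows:
    - [0.022,0.0197,0,0,0,0,0.3]
    - [0.022,0.0197,0,0,0,0,0.3]
    - [0.022,0.0197,0,0,0,0,0.3]
    - [0.022,0.0197,0,0,0,0,0.3]
    - [0.022,0.0197,0,0,0,0,0.3]

```text
time_s: 1.35
tcp_pos: [0.427, 0.1379, 0.2056]
tcp_rot: [[0.909, -0.416, -0.0], [-0.416, -0.909, 0.0], [-0.0, -0.0, -1.0]]
force: [0.1, -0.7, 0.7]
gripper_width: 0.0259
finger_force: 0.0
```

Call:
servo_tool:
  rows:
    - [0.022,0.0197,0,0,0,0,0.3]
    - [0.022,0.0197,0,0,0,0,0.3]
    - [0.022,0.0197,0,0,0,0,0.3]
    - [0.022,0.0197,0,0,0,0,0.3]
    - [0.022,0.0197,0,0,0,0,0.3]

```text
time_s: 1.77
tcp_pos: [0.486, 0.0024, 0.2055]
tcp_rot: [[0.909, -0.417, -0.0], [-0.417, -0.909, 0.0], [-0.0, 0.0, -1.0]]
force: [0.3, 0.9, 0.2]
gripper_width: 0.0254
finger_force: 0.0
```

Call:
servo_tool:
  rows:
    - [0,0,0,0,0,0.1195,0.3]
    - [0,0,0,0,0,0.1195,0.3]
    - [0,0,0,0,0,0.1195,0.3]
    - [0,0,0,0,0,0.1195,0.3]
    - [0,0,0,0,0,0.1195,0.3]

```text
time_s: 2.18
tcp_pos: [0.4856, 0.0038, 0.2053]
tcp_rot: [[0.512, -0.859, -0.001], [-0.859, -0.512, -0.0], [-0.0, 0.001, -1.0]]
force: [-0.2, 0.7, -0.6]
gripper_width: 0.0255
finger_force: 0.0
```

Call:
servo_tool:
  rows:
    - [0,0,0,0,0,0.1195,0.3]
    - [0,0,0,0,0,0.1195,0.3]
    - [0,0,0,0,0,0.1195,0.3]
    - [0,0,0,0,0,0.1195,0.3]
    - [0,0,0,0,0,0.1195,0.3]

```text
time_s: 2.6
tcp_pos: [0.4856, 0.0039, 0.2054]
tcp_rot: [[-0.06, -0.998, -0.001], [-0.998, 0.06, -0.0], [0.0, 0.001, -1.0]]
force: [0.4, -0.1, 1.5]
gripper_width: 0.0258
finger_force: 0.0
```

Call:
servo_tool:
  rows:
    - [0,0,0,0,0,0.1195,0.3]
    - [0,0,0,0,0,0.1195,0.3]
    - [0,0,0,0,0,0.1195,0.3]
    - [0,0,0,0,0,0.1195,0.3]
    - [0,0,0,0,0,0.1195,0.3]

```text
time_s: 3.02
tcp_pos: [0.4856, 0.0039, 0.2054]
tcp_rot: [[-0.611, -0.792, -0.001], [-0.792, 0.611, -0.0], [0.001, 0.001, -1.0]]
force: [0.2, 1.3, -0.6]
gripper_width: 0.0255
finger_force: 0.0
```

```bash
python3 - <<'E'
from h import *
s=state();print(s['time_s'],s['tcp_pos'],np.round(s['tcp_rot'],3),s['gripper_width'],np.round(s['q'],1),s['force'])
snap('wrist','w1.png');c=get_calibration('wrist')
R=np.array(c['R']);
X=np.array([.4887,.0061,.064]);p=R@X+c['t'];print(c['fx']*p[0]/p[2]+c['cx'],c['fy']*p[1]/p[2]+c['cy'])
E
```

```text
3.0167 [0.48556927 0.00391516 0.20537039] [[-0.611 -0.792 -0.001]
 [-0.792  0.611 -0.   ]
 [ 0.001  0.001 -1.   ]] 0.025497367721910396 [ 24.3 -15.3 -11.4  -0.  -94.  -62. ] [ 0.24775592  1.29076753 -0.63810263]
316.8522703087038 219.23017787248904
```

View pics/w1.png

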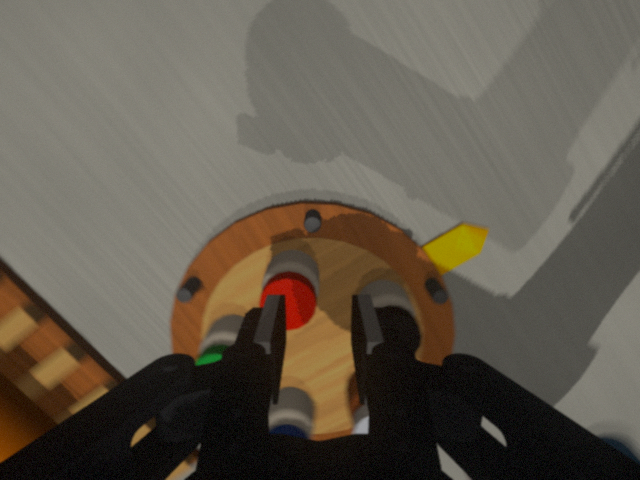

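```bash
python3 - <<'E'
from h import *
c=get_calibration('wrist');C=np.array([.5645,.1055])
def P(n,uv,z):
    p=ray('wrist',uv,z,c)[:2];d=p-C;print(n,np.round(p,4),round(np.hypot(*d),4),round(np.degrees(np.arctan2(d[1],d[0]))%360,2))
im=cv2.imread('pics/w1.png')[:,:,::-1].copy()
for n,b in dict(k1=(295,195,330,240),k2=(170,270,208,308),k3=(420,270,456,308)).items():
    B=blob(im,(0,0,0),(180,255,80),b,20)[0];print(n,B)
for n,uv in dict(k1=(312,226),k2=(184,295),k3=(440,297)).items():P(n,uv,.064)
r=blob(im,(0,190,100),(6,255,255),(250,260,330,335))[0];print(r);P('red',(288,301),.066)
P('tip',(487,236),.006)
E
```

```text
k1 (359, array([312.6, 221.5]))
k2 (370, array([189.1, 288.3]))
k3 (656, array([436.9, 288.9]))
k1 [0.4952 0.0081] 0.1196 234.57
k2 [ 0.6172 -0.0113] 0.1281 294.28
k3 [0.4486 0.1232] 0.1172 171.3
(1545, array([292.3, 300.3]))
red [0.5511 0.0463] 0.0607 257.25
tip [0.38   0.1305] 0.1862 172.28
```

The wrist view shows the knob top at (312,226), a few mm off the first estimate. I'll take the mean of the two views and descend over it.

Call:
servo_tool:
  rows:
    - [-0.003,-0.003,0.02,0,0,0,0.3]
    - [0,0,0.03,0,0,0,0.3]
    - [0,0,0.03,0,0,0,0.3]
    - [0,0,0.03,0,0,0,0.3]
    - [0,0,0.01,0,0,0,0.3]

```text
time_s: 3.48
tcp_pos: [0.4873, 0.0042, 0.0806]
tcp_rot: [[-0.605, -0.796, -0.007], [-0.796, 0.605, -0.001], [0.005, 0.005, -1.0]]
force: [0.1, 0.7, -1.4]
gripper_width: 0.0255
finger_force: 0.0
```

```bash
python3 - <<'E'
from h import *
s=state();print(s['time_s'],s['tcp_pos'],s['force'])
a=snap('wrist','w2.png');b=snap('top','t2.png');e=snap('scene','s2.png')
b=b[190:310,215:375];e=e[160:280,260:420]
cv2.imwrite('pics/c2.png',np.hstack([cv2.resize(x,(400,300)) for x in (a,b)])[:,:,::-1])
E
```

```text
3.4833 [0.48729895 0.00415379 0.08058495] [ 0.05408475  0.66689167 -1.40675096]
```

View pics/c2.png

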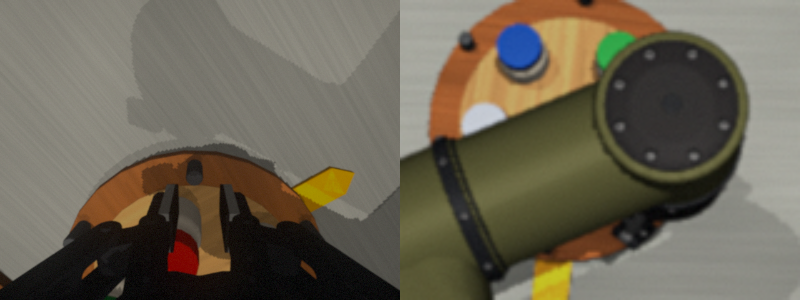

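```bash
python3 - <<'E'
from h import *
c=get_calibration('wrist');s=state();im=cv2.imread('pics/w2.png')[:,:,::-1].copy()
x=im[225:325,250:390];cv2.imwrite('pics/c3.png',cv2.resize(x,None,fx=5,fy=5,interpolation=2)[:,:,::-1])
R=np.array(c['R']);T=np.array(s['tcp_rot'])
for d in(-.01,0,.01):
    p=R@(np.array(s['tcp_pos'])*[1,1,0]+[0,0,.064]+T[:,0]*d)+c['t'];print(d,c['fx']*p[0]/p[2]+c['cx'],c['fy']*p[1]/p[2]+c['cy'])
E
```

```text
-0.01 318.5855561454117 286.82709694115795
0 318.58631140634907 268.6578655053622
0.01 318.5870885485811 249.9622381121569
```

View pics/c3.png

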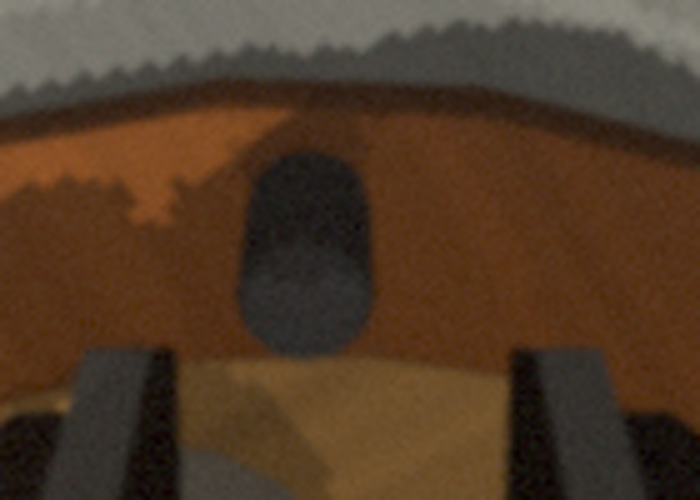

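The enlarged wrist crop shows the knob top at (305,300), about 4 mm anticlockwise and 9 mm inward of the TCP. I'll correct for that and lower the fingers around it.

Call:
servo_tool:
  rows:
    - [-0.005,-0.004,0,0,0,0,0.3]
    - [0,0,0.006,0,0,0,0.3]
    - [0,0,0.012,0,0,0,0.3]
    - [0,0,0.01,0,0,0,0.3]
    - [0,0,0,0,0,0,0.3]

```text
time_s: 4.05
tcp_pos: [0.4946, 0.0058, 0.0547]
tcp_rot: [[-0.607, -0.795, -0.004], [-0.795, 0.607, -0.001], [0.003, 0.003, -1.0]]
force: [-0.1, 0.6, -0.5]
gripper_width: 0.0254
finger_force: 0.0
```

```bash
python3 - <<'E'
from h import *
s=state();print(s['time_s'],s['tcp_pos'],s['tcp_rot'],s['force'])
C=np.array([.5675,.105]);d=np.array(s['tcp_pos'])[:2]-C;print(np.hypot(*d),np.degrees(np.arctan2(d[1],d[0]))%360)
E
```

```text
4.05 [0.4946019  0.00583934 0.0547166 ] [[-6.06558291e-01 -7.95027261e-01 -4.32362293e-03]
 [-7.95033246e-01  6.06565640e-01 -5.11780826e-04]
 [ 3.02944082e-03  3.12699907e-03 -9.99990522e-01]] [-0.11793748  0.58653511 -0.5096716 ]
0.12307302300624658 233.6784786275333
```

Call:
servo_tool:
  rows:
    - [0,0,0.006,0,0,0,0.3]
    - [0,0,0.004,0,0,0,0.3]
    - [0,0.0011,0,0,0,0.0087,0.3]
    - [0,0.0022,0,0,0,0.0175,0.3]
    - [0,0.0022,0,0,0,0.0175,0.3]

```text
time_s: 4.47
tcp_pos: [0.4919, 0.0095, 0.0481]
tcp_rot: [[-0.642, -0.767, 0.0], [-0.767, 0.642, -0.0], [-0.0, -0.0, -1.0]]
force: [0.7, 0.0, 0.4]
gripper_width: 0.0261
finger_force: 0.0
```

Call:
servo_tool:
  rows:
    - [0,0.0022,0,0,0,0.0175,0.3]
    - [0,0.0022,0,0,0,0.0175,0.3]
    - [0,0.0033,0,0,0,0.0262,0.3]
    - [0,0.0033,0,0,0,0.0262,0.3]
    - [0,0.0033,0,0,0,0.0262,0.3]

```text
time_s: 4.88
tcp_pos: [0.4812, 0.0193, 0.0481]
tcp_rot: [[-0.725, -0.689, 0.0], [-0.689, 0.725, 0.0], [-0.0, -0.0, -1.0]]
force: [0.4, 0.5, -0.2]
gripper_width: 0.0256
finger_force: 0.0
```

Call:
servo_tool:
  rows:
    - [0,0.0033,0,0,0,0.0262,0.3]
    - [0,0.0033,0,0,0,0.0262,0.3]
    - [0,0.0033,0,0,0,0.0262,0.3]
    - [0,0.0033,0,0,0,0.0262,0.3]
    - [0,0.0033,0,0,0,0.0262,0.3]

```text
time_s: 5.3
tcp_pos: [0.4705, 0.0319, 0.0481]
tcp_rot: [[-0.809, -0.588, 0.0], [-0.588, 0.809, 0.0], [-0.0, -0.0, -1.0]]
force: [-0.1, 0.1, 0.6]
gripper_width: 0.0256
finger_force: 0.0
```

```bash
python3 - <<'E'
from h import *
s=state();print(s['time_s'],s['tcp_pos'],np.round(s['tcp_rot'],3),s['force'],np.round(s['q'],1))
C=np.array([.570,.105]);d=np.array(s['tcp_pos'])[:2]-C;print(np.hypot(*d),np.degrees(np.arctan2(d[1],d[0]))%360)
a=snap('wrist','w4.png');b=snap('top','t4.png')
b=b[190:310,215:375]
cv2.imwrite('pics/c4.png',np.hstack([cv2.resize(x,(400,300)) for x in (a,b)])[:,:,::-1])
E
```

```text
5.3 [0.47047932 0.03185185 0.04808907] [[-0.809 -0.588  0.   ]
 [-0.588  0.809  0.   ]
 [-0.    -0.    -1.   ]] [-0.09312013  0.09496395  0.62927479] [ 28.5 -16.  -28.3   0.  -77.6 -82.5]
0.12351120872222579 216.31605577774104
```

View pics/c4.png

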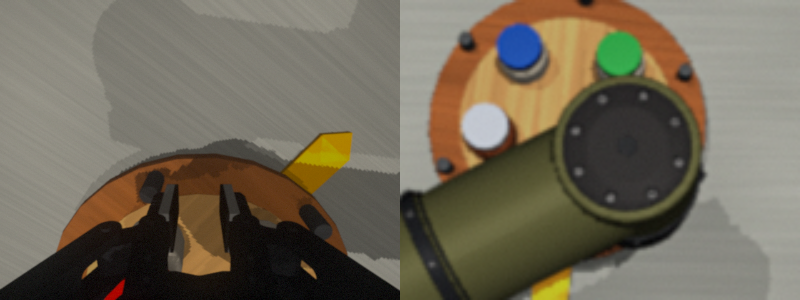

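The top view shows the disc hasn't moved, with blue still at the same pixel. In the wrist view the knob at about (152,190) is now outside the left finger, so the finger missed it. I'll find out why before going on.

```bash
python3 - <<'E'
from h import *
c=get_calibration('wrist');s=state();im=cv2.imread('pics/w4.png')[:,:,::-1].copy()
R=np.array(c['R']);T=np.array(s['tcp_rot']);p0=np.array(s['tcp_pos'])
print('cam in tool',T.T@(-R.T@c['t']-p0))
o=im.copy()
def pr(P):
    p=R@P+c['t'];return c['fx']*p[0]/p[2]+c['cx'],c['fy']*p[1]/p[2]+c['cy']
for x in(-.011,0,.011):
  for y in(-.0127,.0127):
    for z,col in((-.0,(255,0,0)),(-.01,(0,255,0))):
      u=pr(p0+T@[x,y,z]);cv2.circle(o,tuple(int(round(8*v)) for v in u),8,col,-1,cv2.LINE_AA,3)
cv2.imwrite('pics/c5.png',cv2.resize(o[250:400,200:400],None,fx=4,fy=4,interpolation=2)[:,:,::-1])
E
```

```text
cam in tool [ 7.31287089e-02  1.26577534e-04 -1.68716903e-01]
```

View pics/c5.png

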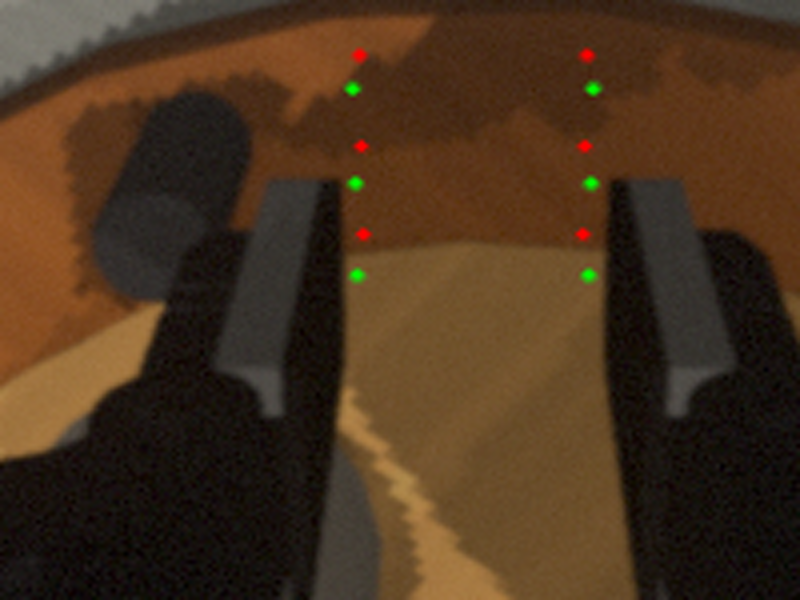

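The open fingertips stand well behind the TCP, which explains why they passed over the knob. I'll shut the fingers so the tips are at the TCP, lift, and go back over the knob to its anticlockwise side.

Call:
servo_tool:
  rows:
    - [0,0,-0.01,0,0,0,0]
    - [0,0,-0.015,0,0,0,0]
    - [0,0,-0.015,0,0,0,0]
    - [0,0,0,0,0,0,0]
    - [0,0,0,0,0,0,0]

```text
time_s: 5.82
tcp_pos: [0.4713, 0.0318, 0.0893]
tcp_rot: [[-0.807, -0.59, 0.002], [-0.59, 0.807, 0.001], [-0.002, -0.001, -1.0]]
force: [-0.0, -0.1, -0.4]
gripper_width: 0.0001
finger_force: 0.0
```

Call:
servo_tool:
  rows:
    - [-0.0025,-0.0125,0,0,0,0,0]
    - [-0.0025,-0.0125,0,0,0,0,0]
    - [-0.0025,-0.0125,0,0,0,0,0]
    - [-0.0025,-0.0125,0,0,0,0,0]
    - [-0.0025,-0.0125,0,0,0,0,0]

```text
time_s: 6.23
tcp_pos: [0.5176, -0.0121, 0.0871]
tcp_rot: [[-0.807, -0.59, -0.001], [-0.59, 0.807, -0.0], [0.001, 0.001, -1.0]]
force: [-0.3, 0.1, 0.8]
gripper_width: 0.0003
finger_force: 0.0
```

Call:
servo_tool:
  rows:
    - [0,0,0,0,0,-0.105,0]
    - [0,0,0,0,0,-0.105,0]
    - [0,0,0,0,0,-0.105,0]
    - [0,0,0,0,0,-0.105,0]
    - [0,0,0,0,0,-0.105,0]

```text
time_s: 6.65
tcp_pos: [0.5171, -0.0117, 0.087]
tcp_rot: [[-0.398, -0.917, -0.001], [-0.917, 0.398, -0.0], [0.001, 0.001, -1.0]]
force: [-0.8, 0.0, -0.7]
gripper_width: 0.0001
finger_force: 0.0
```

Call:
servo_tool:
  rows:
    - [0,0,0,0,0,0,0]
    - [0,0,0,0,0,0,0]

```text
time_s: 6.82
tcp_pos: [0.5172, -0.0117, 0.0872]
tcp_rot: [[-0.406, -0.914, -0.001], [-0.914, 0.406, -0.0], [0.001, 0.001, -1.0]]
force: [-0.7, -0.4, -0.1]
gripper_width: -0.0
finger_force: 0.0
```

```bash
python3 - <<'E'
from h import *
c=get_calibration('wrist');s=state();im=snap('wrist','w6.png')
R=np.array(c['R']);T=np.array(s['tcp_rot']);p0=np.array(s['tcp_pos']);print(p0,np.round(T[:,0],3),s['gripper_width'],np.round(s['q'],1),s['time_s'])
o=im.copy()
def pr(P):
    p=R@P+c['t'];return c['fx']*p[0]/p[2]+c['cx'],c['fy']*p[1]/p[2]+c['cy']
for x in(-.011,0,.011):
  for y in(-.0145,0,.0145):
    for h,col in((p0[2],(255,0,0)),(.048,(0,255,0))):
      P=p0+T@[x,y,0];P[2]=h
      u=pr(P);cv2.circle(o,tuple(int(round(8*v)) for v in u),8,col,-1,cv2.LINE_AA,3)
cv2.imwrite('pics/c6.png',cv2.resize(o[200:400,180:440],None,fx=3,fy=3,interpolation=2)[:,:,::-1])
E
```

```text
[ 0.51724359 -0.01165131  0.08724743] [-0.406 -0.914  0.001] -4.9683410149728496e-05 [ 21.   -9.4 -18.7  -0.  -80.8 -45. ] 6.8167
```

View pics/c6.png

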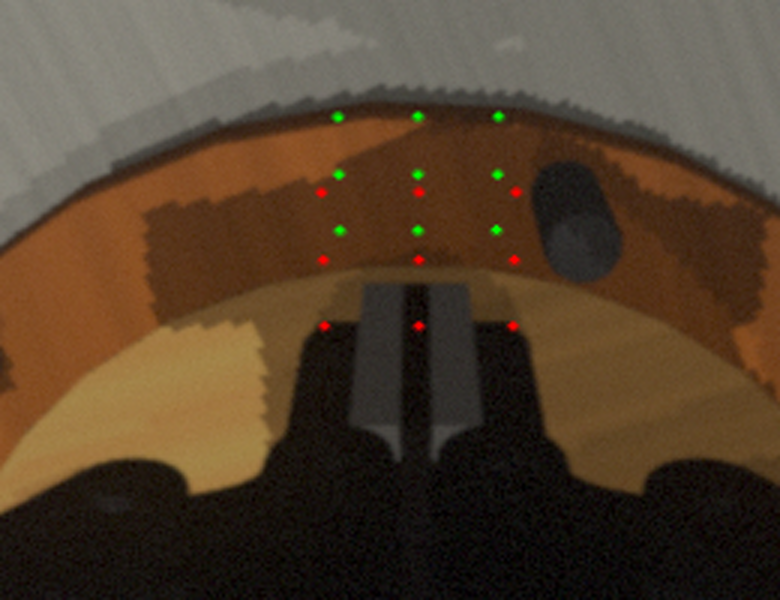

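```bash
python3 - <<'E'
from h import *
c=get_calibration('wrist');s=state();R=np.array(c['R']);T=np.array(s['tcp_rot']);p0=np.array(s['tcp_pos'])
o=T.T@(-R.T@c['t']-p0)
for u in((318.7,294.3),(301.5,294.3),(336,294.3),(282,308),(353,308)):
    d=T.T@R.T@np.array([(u[0]-c['cx'])/c['fx'],(u[1]-c['cy'])/c['fy'],1])
    for x in(.011,.004): P=o+d*(x-o[0])/d[0];print(u,'x',x,np.round(P*1000,1))
    P=o+d*(0-o[2])/d[2];print('   z0',np.round(P*1000,1))
print(o,T.T@R.T[:,2])
E
```

```text
(318.7, 294.3) x 0.011 [ 11.   -0.3 -32.7]
(318.7, 294.3) x 0.004 [  4.   -0.2 -17.4]
   z0 [-4.  -0.2  0. ]
(301.5, 294.3) x 0.011 [ 11.   -6.6 -32.7]
(301.5, 294.3) x 0.004 [  4.   -7.3 -17.4]
   z0 [-4.  -8.1  0. ]
(336, 294.3) x 0.011 [ 11.    6.1 -32.7]
(336, 294.3) x 0.004 [  4.    6.9 -17.4]
   z0 [-4.   7.7  0. ]
(282, 308) x 0.011 [ 11.  -12.9 -43.9]
(282, 308) x 0.004 [  4.  -14.2 -29.8]
   z0 [-10.9 -17.2   0. ]
(353, 308) x 0.011 [ 11.   11.5 -43.9]
(353, 308) x 0.004 [  4.   12.8 -29.8]
   z0 [-10.9  15.7   0. ]
[ 0.07324709 -0.00047535 -0.16872646] [-2.91431367e-01  9.36479919e-05  9.56591736e-01]
```

Call:
servo_tool:
  rows:
    - [0,0,0.012,0,0,0,0]
    - [0,0,0.012,0,0,0,0]
    - [0,0,0.01,0,0,0,0]
    - [0,0,0.007,0,0,0,0]
    - [0,0,0,0,0,0,0]

```text
time_s: 7.28
tcp_pos: [0.516, -0.0118, 0.0439]
tcp_rot: [[-0.403, -0.915, -0.004], [-0.915, 0.404, -0.001], [0.003, 0.003, -1.0]]
force: [0.4, -1.8, -0.6]
gripper_width: -0.0003
finger_force: 0.0
```

Call:
servo_tool:
  rows:
    - [0,0,0.003,0,0,0,0]
    - [0,0,0.002,0,0,0,0]
    - [0,0,0,0,0,0,0]

```text
time_s: 7.53
tcp_pos: [0.5176, -0.0115, 0.0417]
tcp_rot: [[-0.403, -0.915, 0.0], [-0.915, 0.403, -0.0], [0.0, -0.0, -1.0]]
force: [-1.2, -0.2, -1.0]
gripper_width: -0.0003
finger_force: 0.0
```

Call:
servo_tool:
  rows:
    - [0,0,0.001,0,0,0,0]
    - [0,0,0.001,0,0,0,0]
    - [0,0,0,0,0,0,0]

```text
time_s: 7.78
tcp_pos: [0.5176, -0.0115, 0.0398]
tcp_rot: [[-0.403, -0.915, 0.0], [-0.915, 0.403, 0.0], [-0.0, -0.0, -1.0]]
force: [-1.0, 0.6, 0.4]
gripper_width: -0.0003
finger_force: 0.0
```

Call:
servo_tool:
  rows:
    - [0,0.0022,0,0,0,0.0175,0]
    - [0,0.0022,0,0,0,0.0175,0]
    - [0,0.0022,0,0,0,0.0175,0]
    - [0,0.0022,0,0,0,0.0175,0]
    - [0,0.0022,0,0,0,0.0175,0]

```text
time_s: 8.2
tcp_pos: [0.5074, -0.0066, 0.0399]
tcp_rot: [[-0.483, -0.876, 0.0], [-0.876, 0.483, -0.0], [0.0, -0.0, -1.0]]
force: [0.2, 0.2, 0.0]
gripper_width: -0.0001
finger_force: 0.0
```

Call:
servo_tool:
  rows:
    - [0,0.0022,0,0,0,0.0175,0]
    - [0,0.0022,0,0,0,0.0175,0]
    - [0,0.0022,0,0,0,0.0175,0]
    - [0,0,0,0,0,0,0]
    - [0,0,0,0,0,0,0]

```text
time_s: 8.62
tcp_pos: [0.5019, -0.0034, 0.0399]
tcp_rot: [[-0.527, -0.85, 0.0], [-0.85, 0.527, -0.0], [-0.0, -0.0, -1.0]]
force: [0.0, 0.4, -0.3]
gripper_width: 0.0001
finger_force: 0.0
```

```bash
cat >> h.py <<'E'
def lids(f):
    im=snap('top',f);c=get_calibration('top');B=(215,175,350,305)
    s=state();print(s['time_s'],np.round(s['tcp_pos'],4),np.round(s['q'],0))
    for n,lo,hi in(('green',(50,120,50),(75,255,255)),('blue',(100,120,50),(125,255,255)),('red',(0,190,120),(4,255,255))):
        for a,p in blob(im,lo,hi,B,40)[:1]:
            d=ray('top',p,.066,c)[:2]-[.5665,.1055];print(n,a,p,round(np.hypot(*d),4),round(np.degrees(np.arctan2(d[1],d[0]))%360,1))
    return im
E
python3 -c "
from h import *
lids('t7.png')"
```

```text
8.6667 [ 0.5019 -0.0034  0.0399] [ 23. -10. -25.   0. -76. -54.]
green 195 [300.9 210.3] 0.081 324.9
blue 249 [262.3 208.4] 0.0838 34.1
```

Call:
servo_tool:
  rows:
    - [0,0.0022,0,0,0,0.0175,0]
    - [0,0.0022,0,0,0,0.0175,0]
    - [0,0.0022,0,0,0,0.0175,0]
    - [0,0.0022,0,0,0,0.0175,0]
    - [0,0.0022,0,0,0,0.0175,0]

```text
time_s: 9.08
tcp_pos: [0.4926, 0.0028, 0.0398]
tcp_rot: [[-0.6, -0.8, 0.0], [-0.8, 0.6, -0.0], [0.0, -0.0, -1.0]]
force: [-0.9, -0.6, 0.9]
gripper_width: -0.0001
finger_force: 0.0
```

```bash
python3 -c "
from h import *
im=lids('t8.png')
b=im[190:310,215:375];a=snap('wrist','w8.png')
cv2.imwrite('pics/c8.png',np.hstack([cv2.resize(x,(400,300)) for x in (a,b)])[:,:,::-1])
# knob blobs visible in top
c=get_calibration('top')
for A,p in blob(im,(0,0,0),(180,255,75),(215,175,350,305),8):print(A,p,np.round(ray('top',p,.052,c)[:2],4))
k=blob(a,(0,0,0),(180,255,70),(150,150,500,330),60);print(k)
"
```

```text
9.1333 [0.4924 0.0029 0.0399] [ 24. -12. -26.  -0. -76. -61.]
green 203 [301.3 210.2] 0.0818 324.4
blue 248 [262.3 208.4] 0.0838 34.1
2856 [278.4 269.3] [0.4899 0.1101]
1984 [324.2 235.5] [0.5743 0.0015]
21 [241.8 207.3] [0.6413 0.2044]
20 [288.8 189.6] [0.6881 0.0905]
14 [265.4 221.1] [0.6077 0.1454]
[(8274, array([333.1, 285.5]))]
```

```bash
python3 -c "
import cv2
a=cv2.imread('pics/w8.png');b=cv2.imread('pics/w6.png')
f=lambda x:cv2.resize(x[190:390,220:420],None,fx=2,fy=2,interpolation=2)
s=cv2.imread('pics/t8.png')
cv2.imwrite('pics/c9.png',f(a) if 0 else cv2.hconcat([f(a),cv2.resize(s[190:310,235:355],(400,400))]))
"
```

View pics/c9.png

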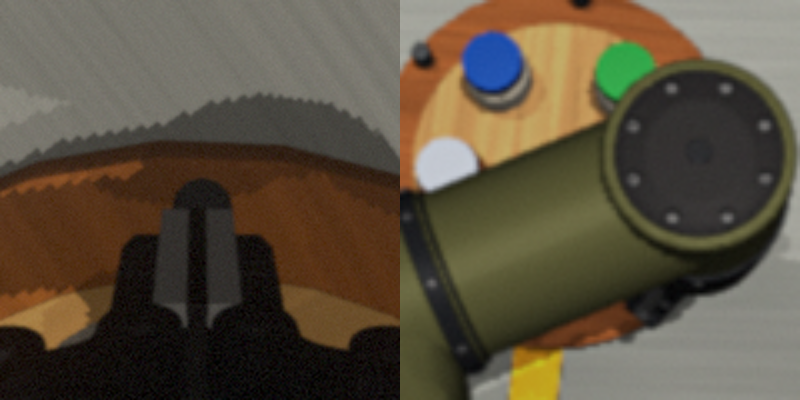

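The finger now sits right over the knob and still hasn't turned the disc. The apparent pad gap also puts the real tips about 25–30 mm behind the reported TCP. I'll back off to 246° and go lower in small steps, watching the force.

Call:
servo_tool:
  rows:
    - [0,-0.0057,0,0,0,-0.0454,0]
    - [0,-0.0057,0,0,0,-0.0454,0]
    - [0,-0.0057,0,0,0,-0.0454,0]
    - [0,-0.0057,0,0,0,-0.0454,0]
    - [0,-0.0057,0,0,0,-0.0454,0]

```text
time_s: 9.6
tcp_pos: [0.5173, -0.0124, 0.0398]
tcp_rot: [[-0.401, -0.916, 0.0], [-0.916, 0.401, -0.0], [0.0, -0.0, -1.0]]
force: [-0.1, 0.7, 0.5]
gripper_width: -0.0004
finger_force: 0.0
```

Call:
servo_tool:
  rows:
    - [0,0,0.0015,0,0,0,0]
    - [0,0,0.0015,0,0,0,0]
    - [0,0,0.001,0,0,0,0]
    - [0,0,0,0,0,0,0]

```text
time_s: 9.93
tcp_pos: [0.5166, -0.0122, 0.0354]
tcp_rot: [[-0.404, -0.915, -0.001], [-0.915, 0.404, -0.0], [0.0, 0.001, -1.0]]
force: [0.4, 0.7, -0.0]
gripper_width: -0.0002
finger_force: 0.0
```

Call:
servo_tool:
  rows:
    - [0,0,0.001,0,0,0,0]
    - [0,0,0.001,0,0,0,0]
    - [0,0,0,0,0,0,0]

```text
time_s: 10.18
tcp_pos: [0.5168, -0.0122, 0.0336]
tcp_rot: [[-0.404, -0.915, -0.0], [-0.915, 0.404, -0.0], [0.0, 0.0, -1.0]]
force: [0.2, -0.1, 0.4]
gripper_width: -0.0002
finger_force: 0.0
```

Call:
servo_tool:
  rows:
    - [0,0,0.001,0,0,0,0]
    - [0,0,0.001,0,0,0,0]
    - [0,0,0,0,0,0,0]

```text
time_s: 10.43
tcp_pos: [0.5168, -0.0123, 0.0315]
tcp_rot: [[-0.403, -0.915, -0.0], [-0.915, 0.403, -0.0], [0.0, 0.0, -1.0]]
force: [-0.3, -0.8, 0.5]
gripper_width: 0.0003
finger_force: 0.0
```

No force with the TCP 2.5 mm below the disc top, so the real tips are higher than the TCP. I'll continue down.

Call:
servo_tool:
  rows:
    - [0,0,0.001,0,0,0,0]
    - [0,0,0.0015,0,0,0,0]
    - [0,0,0.0015,0,0,0,0]
    - [0,0,0,0,0,0,0]

```text
time_s: 10.77
tcp_pos: [0.5167, -0.0123, 0.0273]
tcp_rot: [[-0.404, -0.915, -0.001], [-0.915, 0.404, -0.0], [0.0, 0.001, -1.0]]
force: [0.5, -1.1, 0.2]
gripper_width: -0.0001
finger_force: 0.0
```

Call:
servo_tool:
  rows:
    - [0,0,0.001,0,0,0,0]
    - [0,0,0.0015,0,0,0,0]
    - [0,0,0.0015,0,0,0,0]
    - [0,0,0,0,0,0,0]

```text
time_s: 11.1
tcp_pos: [0.5168, -0.0123, 0.0234]
tcp_rot: [[-0.404, -0.915, -0.001], [-0.915, 0.404, -0.0], [0.0, 0.0, -1.0]]
force: [-0.6, -0.2, -1.0]
gripper_width: 0.0001
finger_force: 0.0
```

Call:
servo_tool:
  rows:
    - [0,0,0.001,0,0,0,0]
    - [0,0,0.0015,0,0,0,0]
    - [0,0,0.0015,0,0,0,0]
    - [0,0,0,0,0,0,0]

```text
time_s: 11.43
tcp_pos: [0.5168, -0.0123, 0.0194]
tcp_rot: [[-0.404, -0.915, -0.001], [-0.915, 0.404, -0.0], [0.0, 0.0, -1.0]]
force: [-1.1, -0.0, -0.4]
gripper_width: -0.0001
finger_force: 0.0
```

Call:
servo_tool:
  rows:
    - [0,0.0022,0,0,0,0.0175,0]
    - [0,0.0022,0,0,0,0.0175,0]
    - [0,0.0022,0,0,0,0.0175,0]
    - [0,0.0022,0,0,0,0.0175,0]
    - [0,0.0022,0,0,0,0.0175,0]

```text
time_s: 11.85
tcp_pos: [0.507, -0.0074, 0.02]
tcp_rot: [[-0.483, -0.875, 0.0], [-0.875, 0.483, -0.0], [-0.0, -0.0, -1.0]]
force: [0.3, -0.6, 0.0]
gripper_width: 0.0002
finger_force: 0.2
```

Call:
servo_tool:
  rows:
    - [0,0.0022,0,0,0,0.0175,0]
    - [0,0.0022,0,0,0,0.0175,0]
    - [0,0.0022,0,0,0,0.0175,0]
    - [0,0.0022,0,0,0,0.0175,0]
    - [0,0.0022,0,0,0,0.0175,0]

```text
time_s: 12.27
tcp_pos: [0.4975, -0.0017, 0.0199]
tcp_rot: [[-0.558, -0.83, 0.0], [-0.83, 0.558, -0.0], [-0.0, -0.0, -1.0]]
force: [1.1, -0.4, -0.1]
gripper_width: -0.0
finger_force: 0.4
```

Call:
servo_tool:
  rows:
    - [0,0.0022,0,0,0,0.0175,0]
    - [0,0.0022,0,0,0,0.0175,0]
    - [0,0.0022,0,0,0,0.0175,0]
    - [0,0.0022,0,0,0,0.0175,0]
    - [0,0.0022,0,0,0,0.0175,0]

```text
time_s: 12.68
tcp_pos: [0.4886, 0.0048, 0.0199]
tcp_rot: [[-0.628, -0.778, 0.0], [-0.778, 0.628, -0.0], [-0.0, -0.0, -1.0]]
force: [0.1, 0.5, 0.2]
gripper_width: 0.0002
finger_force: 0.5
```

```bash
python3 -c "
from h import *
lids('t9.png')"
```

```text
12.7333 [0.4883 0.0049 0.0198] [ 24. -12. -28.  -0. -74. -63.]
green 167 [304.6 213.8] 0.0802 316.0
blue 250 [267.4 205.6] 0.0841 24.5
```

It works at this height: blue has gone from 34.1° to 24.5°, with the pad in light contact. I'll carry on steadily.

Call:
servo_tool:
  rows:
    - [0,0.0028,0,0,0,0.022,0]
    - [0,0.0033,0,0,0,0.0262,0]
    - [0,0.0033,0,0,0,0.0262,0]
    - [0,0.0033,0,0,0,0.0262,0]
    - [0,0.0033,0,0,0,0.0262,0]

```text
time_s: 13.15
tcp_pos: [0.4766, 0.0153, 0.0198]
tcp_rot: [[-0.722, -0.692, -0.0], [-0.692, 0.722, -0.0], [0.0, -0.0, -1.0]]
force: [0.7, -0.5, 0.8]
gripper_width: -0.0004
finger_force: 0.5
```

Call:
servo_tool:
  rows:
    - [0,0.0033,0,0,0,0.0262,0]
    - [0,0.0033,0,0,0,0.0262,0]
    - [0,0.0033,0,0,0,0.0262,0]
    - [0,0.0033,0,0,0,0.0262,0]
    - [0,0.0033,0,0,0,0.0262,0]

```text
time_s: 13.57
tcp_pos: [0.4658, 0.0278, 0.0198]
tcp_rot: [[-0.806, -0.592, -0.0], [-0.592, 0.806, -0.0], [0.0, -0.0, -1.0]]
force: [0.8, -1.1, 0.5]
gripper_width: 0.0001
finger_force: 0.5
```

Call:
servo_tool:
  rows:
    - [0,0.0033,0,0,0,0.0262,0]
    - [0,0.0033,0,0,0,0.0262,0]
    - [0,0.0033,0,0,0,0.0262,0]
    - [0,0.0033,0,0,0,0.0262,0]
    - [0,0.0033,0,0,0,0.0262,0]

```text
time_s: 13.98
tcp_pos: [0.4567, 0.0415, 0.0198]
tcp_rot: [[-0.876, -0.482, -0.0], [-0.482, 0.876, -0.0], [0.0, -0.0, -1.0]]
force: [0.9, -0.4, -0.6]
gripper_width: 0.0001
finger_force: 0.5
```

Call:
servo_tool:
  rows:
    - [0,0.0033,0,0,0,0.0262,0]
    - [0,0.0033,0,0,0,0.0262,0]
    - [0,0.0033,0,0,0,0.0262,0]
    - [0,0.0033,0,0,0,0.0262,0]
    - [0,0.0033,0,0,0,0.0262,0]

```text
time_s: 14.4
tcp_pos: [0.4494, 0.0563, 0.0198]
tcp_rot: [[-0.932, -0.363, -0.0], [-0.363, 0.932, -0.0], [0.001, -0.0, -1.0]]
force: [1.0, -0.8, 0.6]
gripper_width: -0.0002
finger_force: 0.4
```

```bash
python3 -c "
from h import *
lids('t10.png')"
```

```text
14.45 [0.4493 0.0567 0.0197] [  33.  -18.  -33.   -0.  -75. -102.]
green 252 [311.4 230.4] 0.0749 283.1
blue 247 [282.8 203.3] 0.083 358.4
```

Call:
servo_tool:
  rows:
    - [0,0.0033,0,0,0,0.0262,0]
    - [0,0.0033,0,0,0,0.0262,0]
    - [0,0.0033,0,0,0,0.0262,0]
    - [0,0.0033,0,0,0,0.0262,0]
    - [0,0.0033,0,0,0,0.0262,0]

```text
time_s: 14.87
tcp_pos: [0.4442, 0.0718, 0.0196]
tcp_rot: [[-0.971, -0.239, -0.001], [-0.239, 0.971, -0.001], [0.001, -0.0, -1.0]]
force: [-0.6, -0.8, 0.3]
gripper_width: 0.0001
finger_force: 0.4
```

Call:
servo_tool:
  rows:
    - [0,0.0033,0,0,0,0.0262,0]
    - [0,0.0033,0,0,0,0.0262,0]
    - [0,0.0033,0,0,0,0.0262,0]
    - [0,0.0033,0,0,0,0.0262,0]
    - [0,0.0033,0,0,0,0.0262,0]

```text
time_s: 15.28
tcp_pos: [0.441, 0.0879, 0.0195]
tcp_rot: [[-0.994, -0.11, -0.001], [-0.11, 0.994, -0.001], [0.001, -0.001, -1.0]]
force: [-0.4, -1.5, 0.4]
gripper_width: 0.0
finger_force: 0.4
```

Call:
servo_tool:
  rows:
    - [0,0.0033,0,0,0,0.0262,0]
    - [0,0.0033,0,0,0,0.0262,0]
    - [0,0.0033,0,0,0,0.0262,0]
    - [0,0.0028,0,0,0,0.022,0]
    - [0,0.0022,0,0,0,0.0175,0]

```text
time_s: 15.7
tcp_pos: [0.4401, 0.1029, 0.0195]
tcp_rot: [[-1.0, 0.008, -0.001], [0.008, 1.0, -0.001], [0.001, -0.001, -1.0]]
force: [-0.4, -0.7, -0.8]
gripper_width: 0.0001
finger_force: 0.4
```

Call:
servo_tool:
  rows:
    - [0,0.0022,0,0,0,0.0175,0]
    - [0,0.0022,0,0,0,0.0175,0]
    - [0,0.0015,0,0,0,0.012,0]
    - [0,0,0,0,0,0,0]
    - [0,0,0,0,0,0,0]

```text
time_s: 16.12
tcp_pos: [0.4408, 0.1091, 0.0199]
tcp_rot: [[-0.999, 0.053, 0.0], [0.053, 0.999, 0.0], [-0.0, 0.0, -1.0]]
force: [-0.7, -0.1, 0.3]
gripper_width: 0.0001
finger_force: 0.0
```

```bash
python3 -c "
from h import *
im=lids('t11.png')
a=snap('scene','s11.png');c=get_calibration('scene')
b0=cv2.cvtColor(cv2.imread('pics/scene0.png'),4)
for i in(b0,a):
  for lo,hi in(((0,190,120),(4,255,255)),((100,120,50),(125,255,255)),((50,120,50),(75,255,255)),((22,150,80),(35,255,255))):
    print([(A,p,np.round(ray('scene',p,.006 if lo[0]==22 else .066,c)[:2],4)) for A,p in blob(i,lo,hi,(280,170,400,270),40)[:2]])
"
```

```text
16.1667 [0.4407 0.109  0.0199] [  40.  -18.  -33.    0.  -75. -133.]
green 252 [309.8 243.6] 0.0714 257.7
blue 244 [295.1 207.1] 0.0807 336.4
[]
[(143, array([368.6, 206.7]), array([0.6215, 0.1693]))]
[(154, array([349. , 229.6]), array([0.6143, 0.0733]))]
[(118, array([293.4, 201. ]), array([0.4034, 0.1175]))]
[(78, array([315.9, 197. ]), array([0.4786, 0.1231]))]
[(147, array([355.7, 227.1]), array([0.6256, 0.0899]))]
[(125, array([320.2, 222.2]), array([0.5352, 0.0542]))]
[(74, array([291.9, 200.9]), array([0.3994, 0.1155]))]
```

Contact is released and the disc is at rest. I'll lift clear and move aside for an unobstructed measurement before the last correction.

Call:
servo_tool:
  rows:
    - [0,-0.003,0,0,0,0,0]
    - [0,0,-0.035,0,0,0,0]
    - [0,0,-0.035,0,0,0,0]
    - [0,-0.035,0,0,0,0,0]
    - [0,-0.035,0,0,0,0,0]

```text
time_s: 16.63
tcp_pos: [0.4378, 0.0365, 0.0924]
tcp_rot: [[-0.999, 0.05, 0.004], [0.05, 0.999, 0.002], [-0.004, 0.002, -1.0]]
force: [0.3, -0.4, -1.0]
gripper_width: 0.0002
finger_force: 0.0
```

Call:
servo_tool:
  rows:
    - [0,-0.035,0,0,0,0,0]
    - [0,-0.035,0,0,0,0,0]
    - [0,-0.035,0,0,0,0,0]
    - [0,-0.035,0,0,0,0,0]
    - [0,-0.03,0,0,0,0,0]

```text
time_s: 17.05
tcp_pos: [0.427, -0.1359, 0.0901]
tcp_rot: [[-0.999, 0.054, 0.001], [0.054, 0.999, -0.0], [-0.001, -0.0, -1.0]]
force: [1.0, 0.4, 0.1]
gripper_width: 0.0003
finger_force: 0.0
```

```bash
cat >> h.py <<'E'
def allm(im):
    c=get_calibration('top');B=(215,175,350,330)
    K=[ray('top',p,.050,c)[:2] for a,p in blob(im,(0,0,0),(180,255,75),B,8)]
    K=[k for k in K if .11<np.hypot(*(k-[.567,.1055]))<.14]
    if len(K)==6:
        C=np.mean(K,0);fit='6'
    else: C=np.array([.567,.1055]);fit='-'
    g=lambda d:round(np.degrees(np.arctan2(d[1],d[0]))%360,2)
    print('C',fit,len(K),np.round(C,4),sorted(g(k-C) for k in K),[round(np.hypot(*(k-C)),4) for k in K])
    y=blob(im,(22,150,80),(35,255,255),(255,285,300,330))
    h=cv2.cvtColor(im,cv2.COLOR_RGB2HSV)
    m=cv2.inRange(h,(22,150,80),(35,255,255))[285:330,255:300];v,u=np.nonzero(m)
    Y=np.array([ray('top',(a+255,b+285),.006,c)[:2] for a,b in zip(u,v)])
    vx,vy,x0,y0=cv2.fitLine(Y.astype(np.float32),cv2.DIST_L2,0,.01,.01).ravel()
    print('tongue',y[0],np.round(Y.mean(0),4),'front',g(Y.mean(0)-C),'axis',round(np.degrees(np.arctan2(vy,vx))%180,2))
    for n,lo,hi in(('green',(50,120,50),(75,255,255)),('blue',(100,120,50),(125,255,255)),('red',(0,190,120),(4,255,255))):
        for a,p in blob(im,lo,hi,B,40)[:1]:
            d=ray('top',p,.065,c)[:2]-C;print(n,a,p,round(np.hypot(*d),4),g(d))
E
python3 -c "
from h import *
allm(cv2.cvtColor(cv2.imread('pics/top0.png'),4))
print(state()['time_s'],state()['tcp_pos'])
allm(snap('top','t12.png'))"
```

```text
C 6 6 [0.5672 0.1066] [np.float64(52.51), np.float64(112.7), np.float64(172.95), np.float64(232.39), np.float64(292.55), np.float64(352.83)] [np.float64(0.125), np.float64(0.1247), np.float64(0.1244), np.float64(0.1245), np.float64(0.1242), np.float64(0.1248)]
tongue (306, array([274.9, 305. ])) [0.4073 0.1199] front 175.25 axis 175.96
green 251 [302.2 211.4] 0.081 321.12
blue 249 [262.3 208.4] 0.0828 33.68
red 240 [308.2 246.4] 0.0709 251.37
17.05 [ 0.42700818 -0.13591044  0.09014596]
C - 5 [0.567  0.1055] [np.float64(49.56), np.float64(109.75), np.float64(210.85), np.float64(288.18), np.float64(349.17)] [np.float64(0.1318), np.float64(0.1225), np.float64(0.1226), np.float64(0.1229), np.float64(0.1242)]Traceback (most recent call last):
  File "<string>", line 5, in <module>
    allm(snap('top','t12.png'))
    ~~~~^^^^^^^^^^^^^^^^^^^^^^^
  File "h.py", line 35, in allm
    vx,vy,x0,y0=cv2.fitLine(Y.astype(np.float32),cv2.DIST_L2,0,.01,.01).ravel()
                ~~~~~~~~~~~^^^^^^^^^^^^^^^^^^^^^^^^^^^^^^^^^^^^^^^^^^^^
cv2.error: OpenCV(4.12.0) /io/opencv/modules/imgproc/src/linefit.cpp:618: error: (-215:Assertion failed) npoints2 >= 0 || npoints3 >= 0 in function 'fitLine'
```

```bash
cat >> h.py <<'E'
def rot(im):
    C=np.array([.5672,.1066]);c=get_calibration('top')
    for A,p in blob(im,(0,0,0),(180,255,75),(215,175,350,330),8):
        d=ray('top',p,.05,c)[:2]-C
        if .119<np.hypot(*d)<.131: print('knob',A,p,round((np.degrees(np.arctan2(d[1],d[0]))-52.65)%60-60,2))
    for n,lo,hi,r0 in(('green',(50,120,50),(75,255,255),321.12),('blue',(100,120,50),(125,255,255),33.68),('red',(0,190,120),(4,255,255),251.37)):
        for A,p in blob(im,lo,hi,(215,175,350,305),40)[:1]:
            d=ray('top',p,.065,c)[:2]-C;a=np.degrees(np.arctan2(d[1],d[0]))%360;print(n,A,p,round(np.hypot(*d),4),round(a,2),'turned',round((a-r0+180)%360-180,2))
E
python3 -c "
from h import *
rot(cv2.cvtColor(cv2.imread('pics/t12.png'),4))"
```

```text
knob 19 [292.1 190.2] -4.0
knob 18 [329.5 223.3] -4.72
knob 17 [244.2 205.4] -3.35
knob 16 [232.4 254.2] -2.64
green 251 [309.7 243.6] 0.0724 257.41 turned -63.71
blue 244 [295.1 207.1] 0.0807 335.55 turned -58.13
red 148 [279.5 262.1] 0.0616 179.74 turned -71.63
```

Call:
servo_tool:
  rows:
    - [0,-0.035,-0.01,0,0,0,0]
    - [0,-0.035,-0.01,0,0,0,0]
    - [0,-0.035,0,0,0,0,0]
    - [0,-0.035,0,0,0,0,0]
    - [0,-0.035,0,0,0,0,0]

```text
time_s: 17.52
tcp_pos: [0.4177, -0.3104, 0.1102]
tcp_rot: [[-0.999, 0.054, 0.001], [0.054, 0.999, -0.0], [-0.001, -0.0, -1.0]]
force: [0.4, 0.3, -0.1]
gripper_width: -0.0003
finger_force: 0.0
```

```bash
python3 -c "
from h import *
print(state()['tcp_pos'])
im=snap('top','t13.png');rot(im);allm(im)"
```

```text
[ 0.41770087 -0.3104026   0.1101916 ]
knob 18 [292.1 190.3] -4.03
knob 17 [244.2 205.4] -3.35
knob 13 [329.2 223.3] -4.62
knob 13 [232.7 254.1] -2.64
knob 9 [270.9 288.9] -1.81
green 252 [309.8 243.6] 0.0726 257.45 turned -63.67
blue 244 [295.1 207.1] 0.0807 335.55 turned -58.13
red 243 [279.9 265.1] 0.0688 180.74 turned -70.63
C 6 6 [0.5649 0.1038] [np.float64(49.32), np.float64(108.56), np.float64(169.39), np.float64(230.53), np.float64(289.49), np.float64(350.1)] [np.float64(0.1303), np.float64(0.124), np.float64(0.1256), np.float64(0.121), np.float64(0.1243), np.float64(0.1242)]
tongue (302, array([274.8, 305.1])) [0.4072 0.12  ] front 174.15 axis 175.88
green 252 [309.8 243.6] 0.0694 258.84
blue 244 [295.1 207.1] 0.0818 338.01
red 243 [279.9 265.1] 0.0665 178.36
```

```bash
python3 - <<'E'
from h import *
from scipy.optimize import least_squares
c=get_calibration('top')
A=np.array([ray('top',p,.065,c)[:2] for p in((302.2,211.4),(262.3,208.4),(308.2,246.4))])
B=np.array([ray('top',p,.065,c)[:2] for p in((309.8,243.6),(295.1,207.1),(279.9,265.1))])
def f(v):
    a=v[2];R=np.array([[np.cos(a),-np.sin(a)],[np.sin(a),np.cos(a)]]);return ((A-v[:2])@R.T+v[:2]-B).ravel()
s=least_squares(f,[.567,.106,-1.1]);print(s.x,np.degrees(s.x[2]),np.round(f(s.x)*1000,1))
d=B-s.x[:2];print(np.hypot(*d.T),np.degrees(np.arctan2(d[:,1],d[:,0]))%360)
print(np.degrees(np.arctan2(*(np.array([.4072,.12])-s.x[:2])[::-1])))
E
```

```text
[ 0.5747304   0.10931573 -1.11349684] -63.79866934882295 [-0.2  0.1 -0.1  0.1  0.3 -0.2]
[0.07717529 0.07522608 0.07643654] [252.42509744 331.28990319 182.70614005]
176.3508970939598
```

The rigid fit of the lids between the two pictures is clean: −63.8° of turn with 0.3 mm residual. Red is now at 182.7° and the tongue axis at 175.9°, so about 6.5° remains. I'll go back and finish it, tracking green and blue, which stay visible.

Call:
servo_tool:
  rows:
    - [0,0.0343,0,0,0,0,0]
    - [0,0.0343,0,0,0,0,0]
    - [0,0.0343,0,0,0,0,0]
    - [0,0.0343,0,0,0,0,0]
    - [0,0.0343,0,0,0,0,0]

```text
time_s: 17.98
tcp_pos: [0.427, -0.136, 0.1099]
tcp_rot: [[-0.999, 0.055, 0.0], [0.055, 0.999, -0.0], [-0.0, 0.0, -1.0]]
force: [0.5, 0.3, 0.2]
gripper_width: 0.0001
finger_force: 0.0
```

Call:
servo_tool:
  rows:
    - [0,0.0343,0,0,0,0,0]
    - [0,0.0343,0,0,0,0,0]
    - [0,0.0343,0,0,0,0,0]
    - [0,0.0343,0,0,0,0,0]
    - [0,0.0343,0,0,0,0,0]

```text
time_s: 18.4
tcp_pos: [0.4363, 0.0357, 0.1101]
tcp_rot: [[-0.999, 0.054, 0.001], [0.054, 0.999, 0.0], [-0.001, 0.0, -1.0]]
force: [1.2, 0.5, 0.0]
gripper_width: 0.0
finger_force: 0.0
```

Call:
servo_tool:
  rows:
    - [0,0.034,0,0,0,0,0]
    - [0,0.032,0,0,0,0,0]
    - [0,0,0,0,0,0,0]

```text
time_s: 18.65
tcp_pos: [0.4399, 0.1039, 0.1095]
tcp_rot: [[-0.999, 0.05, -0.0], [0.05, 0.999, 0.001], [0.0, 0.001, -1.0]]
force: [0.2, -1.5, 0.2]
gripper_width: 0.0001
finger_force: 0.0
```

Call:
servo_tool:
  rows:
    - [0,-0.005,0,0,0,0,0]
    - [0,0,0.03,0,0,0,0]
    - [0,0,0.03,0,0,0,0]
    - [0,0,0.02,0,0,0,0]
    - [0,0,0.0095,0,0,0,0]

```text
time_s: 19.07
tcp_pos: [0.4382, 0.0929, 0.0172]
tcp_rot: [[-0.998, 0.055, -0.004], [0.055, 0.998, -0.002], [0.004, -0.002, -1.0]]
force: [-0.4, -1.2, -1.2]
gripper_width: 0.0002
finger_force: 0.0
```

Call:
servo_tool:
  rows:
    - [0,0.0022,0,0,0,0.0,0]
    - [0,0.0022,0,0,0,0.0,0]
    - [0,0.0022,0,0,0,0.0,0]
    - [0,0.0022,0,0,0,0,0]
    - [0,0.0022,0,0,0,0.0175,0]

```text
time_s: 19.48
tcp_pos: [0.4412, 0.1065, 0.0216]
tcp_rot: [[-0.997, 0.072, 0.002], [0.072, 0.997, 0.001], [-0.002, 0.001, -1.0]]
force: [-0.8, -0.1, -0.4]
gripper_width: 0.0002
finger_force: 0.0
```

Call:
servo_tool:
  rows:
    - [0,0.0022,0,0,0,0.0175,0]
    - [0,0.0022,0,0,0,0.0175,0]
    - [0,0.0015,0,0,0,0.0125,0]
    - [0,0.0008,0,0,0,0.006,0]
    - [0,0,0,0,0,0,0]

```text
time_s: 19.9
tcp_pos: [0.4411, 0.1128, 0.0203]
tcp_rot: [[-0.992, 0.125, -0.0], [0.125, 0.992, -0.0], [0.0, -0.0, -1.0]]
force: [-0.5, 0.3, 0.1]
gripper_width: -0.0004
finger_force: 0.0
```

```bash
cat >> h.py <<'E'
def rem(f):
    im=snap('top',f);c=get_calibration('top');C=np.array([.57473,.10932])
    print(state()['time_s'],state()['tcp_pos'],state()['finger_force'])
    for n,lo,hi,r0 in(('green',(50,120,50),(75,255,255),252.43),('blue',(100,120,50),(125,255,255),331.29),('red',(0,190,120),(4,255,255),182.71)):
        for A,p in blob(im,lo,hi,(215,175,350,305),40)[:1]:
            d=ray('top',p,.065,c)[:2]-C;a=np.degrees(np.arctan2(d[1],d[0]))%360;print(n,A,p,round(np.hypot(*d),4),round(a,2),'turned',round(a-r0,2))
E
python3 -c "
from h import *
rem('t14.png')"
```

```text
19.95 [0.44100963 0.11270836 0.02022798] 0.0
green 255 [309.5 244.5] 0.0772 250.72 turned -1.71
blue 246 [295.8 207.4] 0.0754 329.88 turned -1.41
```

Call:
servo_tool:
  rows:
    - [0,0.0022,0,0,0,0.0175,0]
    - [0,0.0022,0,0,0,0.0175,0]
    - [0,0.0022,0,0,0,0.0175,0]
    - [0,0.0018,0,0,0,0.014,0]
    - [0,0.0013,0,0,0,0.01,0]

```text
time_s: 20.37
tcp_pos: [0.4425, 0.1224, 0.0202]
tcp_rot: [[-0.98, 0.201, -0.0], [0.201, 0.98, -0.0], [0.0, -0.0, -1.0]]
force: [-1.5, -1.3, -0.6]
gripper_width: 0.0003
finger_force: 0.4
```

Call:
servo_tool:
  rows:
    - [0,0.0008,0,0,0,0.006,0]
    - [0,0,0,0,0,0,0]
    - [0,0,0,0,0,0,0]

```text
time_s: 20.62
tcp_pos: [0.4429, 0.1231, 0.0204]
tcp_rot: [[-0.979, 0.206, 0.0], [0.206, 0.979, 0.0], [-0.0, 0.0, -1.0]]
force: [-0.2, -0.8, 0.3]
gripper_width: 0.0002
finger_force: 0.0
```

```bash
python3 -c "
from h import *
rem('t15.png')"
```

```text
20.6667 [0.44286553 0.12308465 0.02040055] 0.0
green 253 [308.5 246.8] 0.0772 246.22 turned -6.21
blue 246 [298.  208.8] 0.0755 325.03 turned -6.26
```

About −6.2° is done. I'll back off, lift and move away for an unobstructed check.

Call:
servo_tool:
  rows:
    - [0,-0.004,0,0,0,0,0]
    - [0,-0.002,0,0,0,0,0]
    - [0,0,-0.03,0,0,0,0]
    - [0,0,-0.035,0,0,0,0]
    - [0,0,-0.03,0,0,0,0]

```text
time_s: 21.08
tcp_pos: [0.4414, 0.1165, 0.1171]
tcp_rot: [[-0.979, 0.206, 0.0], [0.206, 0.979, -0.001], [-0.001, -0.0, -1.0]]
force: [0.7, 1.5, 0.3]
gripper_width: 0.0003
finger_force: 0.0
```

Call:
servo_tool:
  rows:
    - [0,-0.035,0,0,0,0,0]
    - [0,-0.035,0,0,0,0,0]
    - [0,-0.035,0,0,0,0,0]
    - [0,-0.035,0,0,0,0,0]
    - [0,-0.035,0,0,0,0,0]

```text
time_s: 21.5
tcp_pos: [0.4048, -0.0556, 0.1156]
tcp_rot: [[-0.979, 0.205, 0.001], [0.205, 0.979, 0.0], [-0.001, 0.001, -1.0]]
force: [0.7, -0.3, -0.6]
gripper_width: 0.0002
finger_force: 0.0
```

Call:
servo_tool:
  rows:
    - [0,-0.035,0,0,0,0,0]
    - [0,-0.035,0,0,0,0,0]
    - [0,-0.035,0,0,0,0,0]
    - [0,-0.035,0,0,0,0,0]
    - [0,-0.035,0,0,0,0,0]

```text
time_s: 21.92
tcp_pos: [0.3686, -0.2272, 0.1157]
tcp_rot: [[-0.979, 0.206, 0.001], [0.206, 0.979, -0.0], [-0.001, 0.0, -1.0]]
force: [1.6, -0.1, 0.5]
gripper_width: 0.0001
finger_force: 0.0
```

Call:
servo_tool:
  rows:
    - [0,-0.03,0,0,0,0,0]
    - [0,-0.03,0,0,0,0,0]
    - [0,0,0,0,0,0,0]

```text
time_s: 22.17
tcp_pos: [0.3552, -0.2879, 0.1151]
tcp_rot: [[-0.978, 0.211, -0.001], [0.211, 0.978, -0.001], [0.001, -0.001, -1.0]]
force: [0.1, 0.3, -0.1]
gripper_width: 0.0001
finger_force: 0.0
```

```bash
python3 - <<'E'
from h import *
rem('t16.png');im=cv2.cvtColor(cv2.imread('pics/t16.png'),4);allm(im)
from scipy.optimize import least_squares
c=get_calibration('top')
# independent check in the scene view: red lid and tongue
s=get_image('scene');k=get_calibration('scene')
for lo,hi,z in(((0,190,120),(4,255,255),.065),((22,150,80),(35,255,255),.006)):
    print([(A,p,np.round(ray('scene',p,z,k)[:2],4)) for A,p in blob(s,lo,hi,(270,170,400,270),30)[:2]])
# tongue tip in the top view (lowest yellow pixels) and its widest part
m=cv2.inRange(cv2.cvtColor(im,cv2.COLOR_RGB2HSV),(22,150,80),(35,255,255))[285:330,255:300]
P=[];
for v in range(45):
    u=np.nonzero(m[v])[0]
    if len(u): P.append(ray('top',(u.mean()+255,v+285),.006,c)[:2])
P=np.array(P);print(np.round(P[[0,5,10,15,20,-1]],4));q=np.polyfit(P[3:,0],P[3:,1],1);print('slope deg',np.degrees(np.arctan(q[0])),'y at .5747,.4984',np.polyval(q,[.5747,.572,.4984]))
E
```

```text
22.2167 [ 0.35569445 -0.28627286  0.11503195] 0.0
green 253 [308.5 246.8] 0.0772 246.22 turned -6.21
blue 245 [298.  208.9] 0.0753 324.91 turned -6.38
red 243 [276.5 265. ] 0.0764 176.65 turned -6.06
C - 7 [0.567  0.1055] [np.float64(43.31), np.float64(103.7), np.float64(163.93), np.float64(215.28), np.float64(221.56), np.float64(282.07), np.float64(342.48)] [np.float64(0.139), np.float64(0.123), np.float64(0.1226), np.float64(0.1222), np.float64(0.1236), np.float64(0.126), np.float64(0.1259)]
tongue (306, array([274.8, 305. ])) [0.4073 0.12  ] front 174.83 axis 176.7
green 253 [308.5 246.8] 0.0708 250.7
blue 245 [298.  208.9] 0.0798 330.36
red 243 [276.5 265. ] 0.069 173.1
[]
[(118, array([293.4, 201. ]), array([0.4034, 0.1175]))]
[[0.4341 0.1303]
 [0.422  0.1188]
 [0.4097 0.1197]
 [0.3975 0.1205]
 [0.3854 0.1201]
 [0.3756 0.121 ]]
slope deg -2.71317358571625 y at .5747,.4984 [0.11183528 0.11196323 0.11545107]
```

Every top-view estimate puts red within about 1° of the tongue. I'll confirm with the wrist camera held in the vertical plane of the front line, where height parallax drops out.

Call:
servo_tool:
  rows:
    - [0,0.034,-0.024,0,0,0,0]
    - [0,0.034,-0.024,0,0,0,0]
    - [-0.0065,0.0355,-0.024,0,0,0,0]
    - [-0.0065,0.0355,-0.024,0,0,0,0]
    - [-0.0065,0.0355,-0.012,0,0,0,0]

```text
time_s: 22.68
tcp_pos: [0.4118, -0.1179, 0.2251]
tcp_rot: [[-0.979, 0.205, 0.005], [0.205, 0.979, -0.0], [-0.005, 0.001, -1.0]]
force: [1.6, -0.2, -0.5]
gripper_width: 0.0002
finger_force: 0.0
```

Call:
servo_tool:
  rows:
    - [-0.0065,0.0355,-0.012,0,0,0,0]
    - [-0.0065,0.0355,-0.012,0,0,0,0]
    - [-0.0065,0.0355,-0.012,0,0,0,0]
    - [-0.0065,0.0355,0,0,0,0,0]
    - [-0.0065,0.0355,0,0,0,0,0]

```text
time_s: 23.1
tcp_pos: [0.4795, 0.0501, 0.2589]
tcp_rot: [[-0.979, 0.204, 0.003], [0.204, 0.979, 0.001], [-0.002, 0.002, -1.0]]
force: [1.4, -0.7, -0.5]
gripper_width: 0.0
finger_force: 0.0
```

Call:
servo_tool:
  rows:
    - [-0.0075,0.035,0,0,0,0,0]
    - [-0.0075,0.035,0,0,0,-0.07,0]
    - [0,0,0,0,0,-0.073,0]
    - [0,0,0,0,0,0,0]
    - [0,0,0,0,0,0,0]

```text
time_s: 23.52
tcp_pos: [0.508, 0.1132, 0.2576]
tcp_rot: [[-0.998, 0.065, 0.0], [0.065, 0.998, -0.0], [-0.0, -0.0, -1.0]]
force: [-1.2, 0.2, -1.1]
gripper_width: 0.0
finger_force: 0.0
```

```bash
python3 - <<'E'
from h import *
c=get_calibration('wrist');im=snap('wrist','w17.png');print(state()['time_s'],state()['tcp_pos'],np.round(state()['tcp_rot'][0],3))
print('cam',-np.array(c['R']).T@c['t'])
W=lambda p,z:np.round(ray('wrist',p,z,c)[:2],4)
F=(0,0,640,480)
for n,lo,hi,z in(('red',(0,190,90),(5,255,255),.065),('red2',(175,190,90),(180,255,255),.065),('yel',(22,150,80),(35,255,255),.006),('blue',(100,120,50),(125,255,255),.065),('green',(50,120,50),(75,255,255),.065)):
    print(n,[(A,p,W(p,z)) for A,p in blob(im,lo,hi,F,150)[:2]])
print('dark',[(A,p,W(p,.05)) for A,p in blob(im,(0,0,0),(180,255,70),F,150)[:9]])
m=cv2.inRange(cv2.cvtColor(im,cv2.COLOR_RGB2HSV),(22,150,80),(35,255,255))
v,u=np.nonzero(m);
for r in np.linspace(v.min()+2,v.max()-2,8).astype(int): 
    x=u[v==r];print(r,x.min(),x.max(),x.mean(),W((x.mean(),r),.006))
E
```

```text
23.5667 [0.50807998 0.11259519 0.25792125] [-0.998  0.066  0.001]
cam [0.43473536 0.11881317 0.42627656]
red [(1966, array([313.5, 194.4]), array([0.5006, 0.1102]))]
red2 []
yel [(2080, array([317.6,  88.7]), array([0.4072, 0.12  ]))]
blue [(734, array([264.3, 339.3]), array([0.6458, 0.0502]))]
green [(1834, array([232. , 251.1]), array([0.5498, 0.0294]))]
dark [(60259, array([315.8, 419. ]), array([0.7598, 0.0949])), (2877, array([622. ,  62.9]), array([0.4063, 0.3834])), (2512, array([614.8, 302.7]), array([0.6356, 0.4112])), (2045, array([397. , 246.6]), array([0.5604, 0.1883])), (1521, array([629.7, 408.9]), array([0.769 , 0.4474])), (310, array([437.7, 225.8]), array([0.5418, 0.2278])), (268, array([218.5, 173.7]), array([0.4782, 0.0229])), (232, array([400.2, 335.8]), array([0.6597, 0.1909])), (228, array([245. , 233.8]), array([0.5377, 0.0406]))]
54 315 321 318.0 [0.3761 0.1224]
85 300 335 317.5 [0.4038 0.1201]
116 300 335 317.5 [0.4327 0.1182]Traceback (most recent call last):
  File "<stdin>", line 12, in <module>
    return umr_minimum(a, axis, None, out, keepdims, initial, where)
ValueError: zero-size array to reduction operation minimum which has no identity
```

```bash
python3 - <<'E'
from h import *
im=cv2.cvtColor(cv2.imread('pics/w17.png'),4);c=get_calibration('wrist')
h=cv2.cvtColor(im,cv2.COLOR_RGB2HSV)
m=cv2.inRange(h,(0,150,40),(6,255,255))|cv2.inRange(h,(172,150,40),(180,255,255));z=np.zeros_like(m);z[140:250,260:380]=m[140:250,260:380]
k=max(cv2.findContours(z,0,1)[0],key=cv2.contourArea);print(cv2.boundingRect(k),cv2.fitEllipse(k),cv2.minEnclosingCircle(k))
for r in range(168,228,6):
    u=np.nonzero(z[r])[0]
    if len(u):print(r,u.min(),u.max(),u.mean())
# white pot below the lid: bright, unsaturated
w=cv2.inRange(h,(0,0,110),(180,60,255))
for r in range(150,180,4):
    u=np.nonzero(w[r,270:370])[0]+270
    if len(u):print('w',r,u.min(),u.max(),len(u))
e=cv2.fitEllipse(k)[0];print(ray('wrist',e,.066,c))
E
```

```text
(289, 169, 51, 52) ((313.4497985839844, 194.51522827148438), (49.799991607666016, 50.836212158203125), 4.291462421417236) ((313.4436340332031, 194.3909149169922), 25.991863250732422)
174 299 328 313.5
180 293 334 313.5
186 290 337 313.5
192 289 338 313.5
198 289 338 313.5
204 290 337 313.5
210 293 334 313.5
216 299 327 313.0
w 166 304 317 13
w 170 298 300 3
w 174 294 296 3
w 178 292 292 1
[0.50079424 0.10968018 0.066     ]
```

The lids are actually at z = 0.100: jars 66 mm high standing on the disc's 34 mm top. I'd been casting onto 0.065, so I'll redo the numbers at the right height.

```bash
cat >> h.py <<'E'
LID=.099
E
python3 - <<'E'
from h import *
from scipy.optimize import least_squares
c=get_calibration('top');L=lambda P:np.array([ray('top',p,LID,c)[:2] for p in P])
A=L(((302.2,211.4),(262.3,208.4),(308.2,246.4)));B=L(((309.8,243.6),(295.1,207.1),(279.9,265.1)));D=L(((308.5,246.8),(298.,208.9),(276.5,265.)))
Rm=lambda a:np.array([[np.cos(a),-np.sin(a)],[np.sin(a),np.cos(a)]])
f=lambda v:np.r_[((A-v[:2])@Rm(v[2]).T+v[:2]-B).ravel(),((A-v[:2])@Rm(v[3]).T+v[:2]-D).ravel()]
s=least_squares(f,[.567,.106,-1.1,-1.2]);C=s.x[:2];print('C',C,np.degrees(s.x[2:]),np.abs(f(s.x)).max())
g=lambda d:round(np.degrees(np.arctan2(d[1],d[0]))%360,2)
print('top red',D[2],g(D[2]-C),np.hypot(*(D[2]-C)),'tongue',g(np.array([.4073,.12])-C))
w=im=cv2.cvtColor(cv2.imread('pics/w17.png'),4);c=get_calibration('wrist')
r=ray('wrist',(313.45,194.5),LID,c)[:2];print('wrist red',r,'line y there',.1182-(r[0]-.4327)*.0742)
for Ck in(C,np.array([.5696,.1065])):print(g(r-Ck),np.hypot(*(r-Ck)),g(np.array([.4072,.12])-Ck))
E
```

```text
C [0.56793125 0.10638249] [-63.80987068 -70.02631936] 0.00032622358234429827
top red [0.49388843 0.1107705 ] 176.61 0.07417273446757951 tongue 175.15
wrist red [0.49473108 0.11046316] line y there 0.11359729415996944
176.81 0.07331382990624268 175.16
176.97 0.07497374465722452 175.25
```

With the corrected height both cameras agree: red at about 176.7°, pointer at 175.2°, jar radius 74 mm as described. I'll push about 1.4° more.

Call:
servo_tool:
  rows:
    - [0.0334,-0.0008,0,0,0,0,0]
    - [0.0334,-0.0009,0,0,0,0,0]
    - [0,0,0,0,0,0.0713,0]
    - [0,0,0,0,0,0.0713,0]
    - [0,0,0,0,0,0,0]

```text
time_s: 23.98
tcp_pos: [0.4411, 0.1144, 0.2586]
tcp_rot: [[-0.978, 0.21, 0.002], [0.21, 0.978, 0.002], [-0.002, 0.002, -1.0]]
force: [-1.2, 0.1, 0.2]
gripper_width: -0.0
finger_force: 0.0
```

Call:
servo_tool:
  rows:
    - [0,0,0.03,0,0,0,0]
    - [0,0,0.03,0,0,0,0]
    - [0,0,0.03,0,0,0,0]
    - [0,0,0.03,0,0,0,0]
    - [0,0,0,0,0,0,0]

```text
time_s: 24.4
tcp_pos: [0.4387, 0.1135, 0.1311]
tcp_rot: [[-0.979, 0.206, -0.009], [0.206, 0.979, -0.004], [0.008, -0.005, -1.0]]
force: [-0.8, -0.0, -0.8]
gripper_width: -0.0002
finger_force: 0.0
```

Call:
servo_tool:
  rows:
    - [0,0,0.03,0,0,0,0]
    - [0,0,0.03,0,0,0,0]
    - [0,0,0.025,0,0,0,0]
    - [0,0,0.02,0,0,0,0]
    - [0,0,0.012,0,0,0,0]

```text
time_s: 24.82
tcp_pos: [0.4416, 0.1145, 0.0199]
tcp_rot: [[-0.979, 0.206, -0.001], [0.206, 0.979, -0.001], [0.001, -0.001, -1.0]]
force: [-1.2, 0.1, -0.4]
gripper_width: 0.0001
finger_force: 0.0
```

Call:
servo_tool:
  rows:
    - [0,0,0,0,0,0,0]
    - [0,0,0,0,0,0,0]
    - [0,0,0,0,0,0,0]

```text
time_s: 25.07
tcp_pos: [0.443, 0.1155, 0.0228]
tcp_rot: [[-0.979, 0.205, 0.003], [0.205, 0.979, 0.001], [-0.003, 0.002, -1.0]]
force: [-0.0, 0.3, 0.0]
gripper_width: 0.0002
finger_force: 0.0
```

```bash
python3 -c "
from h import *
rem('t18.png')"
```

```text
25.1167 [0.44291111 0.11559696 0.02265845] 0.0
green 253 [308.5 246.8] 0.0772 246.22 turned -6.21
blue 245 [298.  208.9] 0.0753 324.91 turned -6.38
```

Call:
servo_tool:
  rows:
    - [0,0.0018,0,0,0,0,0]
    - [0,0.0018,0,0,0,0,0]
    - [0,0.0018,0,0,0,0,0]
    - [0,0.0016,0,0,0,0,0]
    - [0,0.0014,0,0,0,0.008,0]

```text
time_s: 25.53
tcp_pos: [0.4435, 0.1234, 0.0206]
tcp_rot: [[-0.977, 0.213, 0.0], [0.213, 0.977, -0.0], [-0.0, -0.0, -1.0]]
force: [-0.9, -1.7, 0.0]
gripper_width: -0.0005
finger_force: 0.4
```

Call:
servo_tool:
  rows:
    - [0,0.0012,0,0,0,0.009,0]
    - [0,0.001,0,0,0,0.008,0]
    - [0,0,0,0,0,0,0]
    - [0,0,0,0,0,0,0]

```text
time_s: 25.87
tcp_pos: [0.4439, 0.1255, 0.0204]
tcp_rot: [[-0.973, 0.23, -0.0], [0.23, 0.973, 0.0], [0.0, 0.0, -1.0]]
force: [-0.2, 0.3, 0.5]
gripper_width: 0.0
finger_force: 0.0
```

```bash
python3 -c "
from h import *
rem('t19.png')"
```

```text
25.9167 [0.44389324 0.12547276 0.02037418] 0.0
green 253 [308.3 247.4] 0.0774 245.09 turned -7.34
blue 247 [298.5 209.2] 0.0754 323.83 turned -7.46
```

That's another 1.1°, so red is at about 175.5°. I'll back off, lift and move clear.

Call:
servo_tool:
  rows:
    - [0,-0.004,0,0,0,0,0]
    - [0,-0.002,0,0,0,0,0]
    - [0,0,-0.03,0,0,0,0]
    - [0,0,-0.035,0,0,0,0]
    - [0,0,-0.03,0,0,0,0]

```text
time_s: 26.33
tcp_pos: [0.4424, 0.119, 0.1171]
tcp_rot: [[-0.973, 0.23, 0.0], [0.23, 0.973, -0.001], [-0.0, -0.0, -1.0]]
force: [1.0, -0.2, 0.2]
gripper_width: -0.0001
finger_force: 0.0
```

Call:
servo_tool:
  rows:
    - [0,-0.035,0,0,0,0,0]
    - [0,-0.035,0,0,0,0,0]
    - [0,-0.035,0,0,0,0,0]
    - [0,-0.035,0,0,0,0,0]
    - [0,-0.035,0,0,0,0,0]

```text
time_s: 26.75
tcp_pos: [0.4015, -0.0522, 0.1157]
tcp_rot: [[-0.973, 0.229, 0.001], [0.229, 0.973, 0.0], [-0.001, 0.001, -1.0]]
force: [0.0, -0.2, -0.3]
gripper_width: -0.0001
finger_force: 0.0
```

Call:
servo_tool:
  rows:
    - [0,-0.035,0,0,0,0,0]
    - [0,-0.035,0,0,0,0,0]
    - [0,-0.035,0,0,0,0,0]
    - [0,-0.035,0,0,0,0,0]
    - [0,-0.035,0,0,0,0,0]

```text
time_s: 27.17
tcp_pos: [0.3612, -0.2228, 0.1158]
tcp_rot: [[-0.973, 0.23, 0.001], [0.23, 0.973, -0.0], [-0.001, 0.0, -1.0]]
force: [0.9, -0.6, -0.2]
gripper_width: -0.0003
finger_force: 0.0
```

Call:
servo_tool:
  rows:
    - [0,-0.02,0,0,0,0,0]
    - [0,0,0,0,0,0,0]
    - [0,0,0,0,0,0,0]
    - [0,0,0,0,0,0,0]
    - [0,0,0,0,0,0,0]

```text
time_s: 27.58
tcp_pos: [0.3577, -0.2399, 0.1155]
tcp_rot: [[-0.973, 0.229, 0.0], [0.229, 0.973, -0.0], [-0.0, 0.0, -1.0]]
force: [0.0, 0.3, 0.1]
gripper_width: -0.0002
finger_force: 0.0
```

```bash
python3 - <<'E'
from h import *
im=snap('top','t20.png');c=get_calibration('top');C=np.array([.56793,.10638]);print(state()['time_s'],state()['tcp_pos'])
for n,lo,hi in(('red',(0,190,120),(4,255,255)),('green',(50,120,50),(75,255,255)),('blue',(100,120,50),(125,255,255))):
    A,p=blob(im,lo,hi,(215,175,350,305),40)[0];d=ray('top',p,LID,c)[:2]-C;print(n,A,p,np.hypot(*d),np.degrees(np.arctan2(d[1],d[0]))%360)
A,p=blob(im,(22,150,80),(35,255,255),(255,285,300,330))[0];d=ray('top',p,.006,c)[:2]-C;print('tongue',A,np.degrees(np.arctan2(d[1],d[0])))
# unchanged surroundings
a=cv2.imread('pics/top0.png');b=cv2.imread('pics/t20.png')
for n,(u0,v0,u1,v1) in dict(mug=(100,275,165,325),mill=(125,180,170,222),bowl=(480,185,550,255),spoon=(488,288,522,380)).items():print(n,cv2.absdiff(a[v0:v1,u0:u1],b[v0:v1,u0:u1]).mean())
E
```

```text
27.6333 [ 0.35776796 -0.23982231  0.11559344]
red 243 [275.9 265. ] 0.0742891542399608 175.54142201824092
green 252 [308.2 247.4] 0.07491869934890297 245.03520677349462
blue 247 [298.5 209.2] 0.073302679194411 323.88714063278036
tongue 304 175.12688900795953
mug 12.558358974358974
mill 12.476543209876544
bowl 12.255442176870748
spoon 59.46089087809037
```

```bash
python3 - <<'E'
from h import *
a=cv2.imread('pics/top0.png')[288:380,488:522]
for f in('t10','t12','t19'):print(f,cv2.absdiff(a,cv2.imread(f'pics/{f}.png')[288:380,488:522]).mean())
print(hand_in())
E
```

```text
t10 11.560954816709293
t12 13.104006820119352
t19 12.27152600170503
the job is handed in; nothing more can be done
None
```

The job is handed in: the red-lid jar stands at the front, measured within about 0.5° (under 1 mm) of the pointer tongue, with the carousel at rest and the hand clear. It took about 28 s. The red, green and blue jars rode round without shifting; I did not measure the black and white ones. The mug, bowl, mill and spoon showed no movement in the pictures.

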